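# Put the plating rings away in their tray

### The arm

A 7-joint arm with a two-finger parallel gripper is mounted at the origin on the work surface. World frame = base frame: x ahead of the robot, y to its left, z up, the work surface at z = 0. Lengths are in m, angles in rad, forces in N, time in s.
With the tool pointing down it reaches from about 0.425 to 0.875 m from the base axis. Payload 4.7 kg.
Tool frame: the origin (TCP) lies at the very end of the fingers, on their centre line; the grasp point (between the pads) lies 19 mm behind it; x points along the fingers, z is the direction in which the jaws open and shut, and the axes are right-handed (so a half turn about x gives the same grasp; the last joint's range is limited). The gripper opens to 85 mm and grips with 20 to 120 N. Pads are 22 mm wide; open, the fingers measure 114 mm over their backs; the gripper's body (76 mm by 85 mm) begins 54 mm behind the grasp point. The pads swing forward as they close: fully open they stand 13 mm farther back than shut.
Start: joints at [-1.087, 0.321, -0.07, 1.45, 0.023, 1.371, -0.057], TCP at [0.294, 0.58, 0.231] pointing down, gripper open.
Joint ranges: [-2.86, 2.86], [-0.3, 2.09], [-1.38, 1.24], [0.06, 2.45], [-1.56, 4.7], [0.09, 2.05], [-2.69, 2.69]. Speed limits (rad/s): [2.57, 2.57, 3.14, 3.14, 3.14, 3.14, 3.14].

### API

Orientations are given as [roll, pitch, yaw] about the fixed x, y, z axes, in that order (R = Rz(yaw) Ry(pitch) Rx(roll)).
In Python, from bench import r gives the robot as it stands.
- The arm moves only by the tool carry_out, never from a script. Its argument "increments" is a list of rows, each a list of 7 numbers: the finger opening in m, from 0 to 0.0854, then the shift along the world's x, y, z in m, then the turn, a rotation vector about the world's x, y, z in rad. In form: [[jaw, x, y, z, ax, ay, az], ...]. A call has 1 to 5 rows; each row shifts and turns the commanded pose from where the row before left it; what a row does not reach is not made up. A row lasts 1/10 s, in which the tool goes at most 50 mm and 8.59 degrees, less where a joint would pass 70% of its speed; a pose out of reach is approached as far as the arm can. A call is refused whole if a number of a shift passes 0.05 or a number of a turn 0.15, either way. A call with a gripper value outside its range is refused whole. The fingers move at their own pace and stop on an object; "squeeze" is the grip in N (left out, the last holds). Time passes only in rows, so rows that do not move let the fingers close. It gives the time, the measured TCP pose, the force and the opening at its end, in the units of the state.
- r.get_obs(): the state, without advancing time (a new reading comes with each control period).
- r.read_camera(name): name is "scene" or "top" or "wrist"; returns the picture (400x640x3 uint8, red, green, blue); there is no depth.
- r.camera_model(name): a dict with "fx", "fy", "cx", "cy" (pixels), "R" (3x3) and "t" (3): a world point X has camera coordinates R X + t. Camera axes: x right, y down, z forward; pixel columns grow to the right and rows downward; lengths in m; the calibration is good to about 2 mm. A picture is of the moment at which its call begins: read the wrist's pose just before it. camera_model takes no time and is no camera call; for the wrist camera it gives the pose at the moment of the call.
- r.finish_job(): hands the job in, once; it reports no verdict.
Trained networks look in the newest picture that a camera, given by its name, has taken for a name from the list of things; names that differ only in an ending like _2 or _b are one class to them, and where a whole thing is asked for, a point or a joint stands for the part that bears it (a point fixed in the world has none). Each returns a list of dicts, best first, with "score" (0 to 1); they miss things now and then, are a little off and sometimes report something else, mostly with a low value. They report only what shows in the picture. A call takes as long as a camera call. They do not tell look-alikes from the thing itself.
- r.search_frame(camera, label): "point" ([x, y, z] in m, in world coordinates, good to about 4 mm: the middle of the surface that is visible of it).
- r.silhouettes(camera, label): "pixels" (400x640 bool, what is visible of it).
The state is a dict: "t": time; "joint_pos": joint angles; "joint_velocities": joint speeds; "tau": joint torques, N m; "ee_pos": TCP position; "tool_rot": TCP orientation; "force": force on the tool from outside, world axes, zero at the start; "ft_torque": the same for the moment, N m; "finger_gap": opening from 0.0 (shut) to 1.0 (fully open).
Only numpy, scipy, OpenCV 4.12 (cv2) and the standard library are available. Lean on these libraries where they do the work, as an engineer would, in place of code of your own. Each camera call takes 0.05 s, during which the arm holds its last target.

### The job

Put the set of round plating rings away on the shallow round tray: stand the smallest ring upright in the middle of the tray first, then put the middle ring over it, then the large ring over both, and last set the round cover with the black grip over all three so that everything rests flat on the tray's floor. Leave the square cutter and the three jars standing among them where they are, and let go of everything at the end.

Things in the scene. Friction and masses are not known exactly. Their poses are not given: they have to be found in the camera images.
- ring_small: Narrowest of the three round rings: an upright plain steel tube open at both ends, outside diameter 30 mm, wall 2 mm, inside diameter 26 mm, 55 mm tall. Stands loose on the counter. Origin: centre of its lower end; z runs up its axis. Rigid; may be gripped across its outside.
- ring_medium: Middle of the three round rings: an upright plain steel tube open at both ends, outside diameter 48 mm, wall 2 mm, inside diameter 44 mm, 55 mm tall. Stands loose on the counter. Origin: centre of its lower end; z runs up its axis. Rigid; may be gripped across its outside.
- ring_large: Widest of the three round rings: an upright plain steel tube open at both ends, outside diameter 66 mm, wall 2 mm, inside diameter 62 mm, 55 mm tall. Stands loose on the counter. Origin: centre of its lower end; z runs up its axis. Rigid; may be gripped across its outside.
- cover: Round steel cover, an upside-down cup: outside diameter 86 mm, inside diameter 82 mm, open below, its hollow 62 mm deep, flat top at 65 mm; on the top's centre stands a black upright cylindrical grip 22 mm across and 32 mm tall (from 65 to 97 mm). Loose. Origin: centre of its lower rim; z up.
- tray: Shallow round aluminium tray, the base of the set, does not move: outside diameter 110 mm, floor 4 mm above the counter, low rim 8 mm above the counter, 104 mm across inside the rim. Origin: centre of its underside; z up.
- square_cutter: Bystander, leave alone: a square steel cutter 44 x 44 mm, 55 mm tall, open at both ends, loose. Origin: centre of its lower end, z up.
- jar_tall: Bystander, leave alone: dark red jar with a white lid and a paper band, 90 mm tall, 52 mm across, loose. Origin: centre of its underside, z up.
- jar_mid: Bystander, leave alone: amber jar with a brass lid and a paper band, 75 mm tall, 52 mm across, loose. Origin: centre of its underside, z up.
- jar_low: Bystander, leave alone: brown jar with a dark lid and no paper band, 60 mm tall, 52 mm across, loose. Origin: centre of its underside, z up.
Not all that is in view belongs to the job. Leave any green or purple look-alike of the ring_large alone.

How it is judged:
On the way, in this order (a step that is already met when the one before it is completed fails the run):
1. the smallest ring stands released in the middle of the tray (z of ring_small in the frame of tray below 0.008 m and angle between ring_small's own z axis and vertical below 0.06 rad and horizontal distance between ring_small and tray below 0.02 m and contact force between ring_small and the fingers below 0.1 N), for 0.2 s.
2. the middle ring stands around it, released (z of each of ring_small, ring_medium in the frame of tray below 0.008 m and angle between each of ring_small, ring_medium's own z axis and vertical below 0.06 rad and horizontal distance between ring_small and tray below 0.02 m and horizontal distance between ring_medium and ring_small below 0.009 m and contact force between ring_medium and the fingers below 0.1 N), for 0.2 s.
3. the large ring stands around both, released (z of each of ring_small, ring_medium, ring_large in the frame of tray below 0.008 m and angle between each of ring_small, ring_medium, ring_large's own z axis and vertical below 0.06 rad and horizontal distance between ring_small and tray below 0.02 m and horizontal distance between ring_medium and ring_small below 0.009 m and horizontal distance between ring_large and ring_medium below 0.009 m and contact force between ring_large and the fingers below 0.1 N), for 0.2 s.
4. the cover stands over all three, released (z of each of ring_small, ring_medium, ring_large, cover in the frame of tray below 0.008 m and angle between each of ring_small, ring_medium, ring_large, cover's own z axis and vertical below 0.06 rad and horizontal distance between ring_small and tray below 0.02 m and horizontal distance between ring_medium and ring_small below 0.009 m and horizontal distance between ring_large and ring_medium below 0.009 m and horizontal distance between cover and ring_large below 0.01 m and horizontal distance between cover and tray below 0.012 m and contact force between cover and the fingers below 0.1 N), for 0.2 s.
At the end, for the whole second after the job is handed in: Rings and cover upright (3.4 degrees), undersides within 4 mm of the tray's floor, released, at rest; small ring within 20 mm of the tray's centre, middle within 9 mm of small, large within 9 mm of middle, cover within 10 mm of large and 12 mm of the tray's centre (z of each of ring_small, ring_medium, ring_large, cover in the frame of tray below 0.008 m and angle between each of ring_small, ring_medium, ring_large, cover's own z axis and vertical below 0.06 rad and horizontal distance between ring_small and tray below 0.02 m and horizontal distance between ring_medium and ring_small below 0.009 m and horizontal distance between ring_large and ring_medium below 0.009 m and horizontal distance between cover and ring_large below 0.01 m and horizontal distance between cover and tray below 0.012 m and linear speed of each of ring_small, ring_medium, ring_large, cover below 0.01 m/s and angular speed of each of ring_small, ring_medium, ring_large, cover below 0.1 rad/s); the robot touches nothing.
It fails at once if the square cutter or one of the jars is shifted by more than 20 mm or tipped over (distance of any of square_cutter, jar_tall, jar_mid, jar_low from where it was at the start of the episode above 0.02 m or angle between any of square_cutter, jar_tall, jar_mid, jar_low's own z axis and vertical above 0.5 rad).
It also fails if it takes over 120 s, if anything falls off the work surface, if the arm or the gripper's body presses on something with over 40 N, if the wrist force passes 120 N, or if a joint passes its speed limit or range.

## Working session

There is one attempt and no reset: what is moved stays moved. The work goes in short steps, Python scripts to look and compute and a tool call to move; the robot and the scene stay as the last step left them, time stands still between calls to the robot, and variables do not carry over. Pictures are saved under pics/ and viewed, and the job is handed in when it is done.

Besides the shell and the picture viewer there is one more tool, called after "Call:" as name([rows], argument=value, ...), one row to a line, values as JSON. carry_out: Moves the arm, as the interface text tells. Its arguments: {"type":"object","properties":{"increments":{"type":"array","items":{"type":"array","items":{"type":"number"}}},"squeeze":{"type":"number"}},"required":["increments"]}

```bash
ls; mkdir -p pics; python3 - <<'E'
from bench import r
import cv2
o=r.get_obs()
print({k:(v if not hasattr(v,'round') else v.round(3) if hasattr(v,'shape') else v) for k,v in o.items()})
for c in ['scene','top','wrist']:
    im=r.read_camera(c); cv2.imwrite(f'pics/{c}0.png',im[:,:,::-1]); m=r.camera_model(c); print(c,m)
E
```

```text
pics
{'t': 0.0, 'joint_pos': array([-1.087,  0.322, -0.07 ,  1.452,  0.023,  1.371, -0.057]), 'joint_velocities': array([ 0.   , -0.   ,  0.001, -0.   , -0.001,  0.003,  0.   ]), 'tau': array([ 0.0000e+00, -4.9358e+01, -3.8200e-01, -3.1433e+01,  1.3000e-02,
        1.2000e-02,  0.0000e+00]), 'ee_pos': array([0.294, 0.579, 0.23 ]), 'tool_rot': array([-3.089,  1.569, -1.988]), 'force': array([-1.057,  0.285, -1.125]), 'ft_torque': array([-0.073, -0.025,  0.009]), 'finger_gap': 0.9981689553212452}
scene {'fx': 471.5675756564133, 'fy': 471.5675756564133, 'cx': 317.9806891677452, 'cy': 200.09894643918773, 'R': array([[ 0.04994808,  0.99857637,  0.01871955],
       [ 0.61964644, -0.01628387, -0.78471213],
       [-0.78329016,  0.05079437, -0.61957764]]), 't': array([-0.04279733, -0.29411094,  1.41416009])}
top {'fx': 485.56509146010916, 'fy': 485.56509146010916, 'cx': 318.0755097279084, 'cy': 199.33105412506984, 'R': array([[-0.00876329, -0.99988664, -0.01224362],
       [-0.98704205,  0.01061127, -0.16011058],
       [ 0.16022235,  0.01068187, -0.98702315]]), 't': array([0.02473384, 0.51432477, 1.04590878])}
wrist {'fx': 316.0081101724604, 'fy': 316.0081101724604, 'cx': 319.12372437639965, 'cy': 200.78900097627678, 'R': array([[ 4.53077477e-01,  8.91471112e-01, -2.35899736e-04],
       [ 8.56398796e-01, -4.35178948e-01,  2.77849572e-01],
       [ 2.47592208e-01, -1.26089407e-01, -9.60624568e-01]]), 't': array([-0.65030885, -0.03502328,  0.3788866 ])}
```

View pics/top0.png

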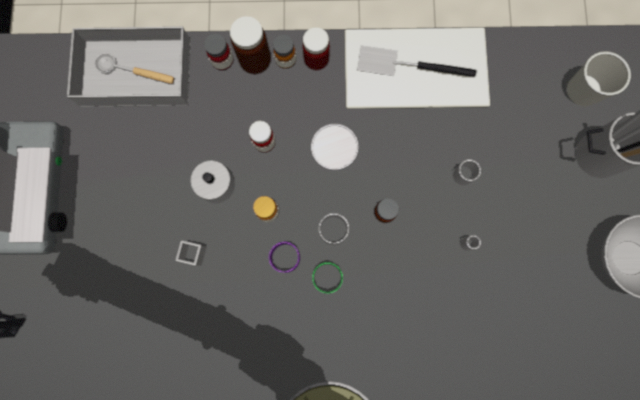

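View pics/scene0.png

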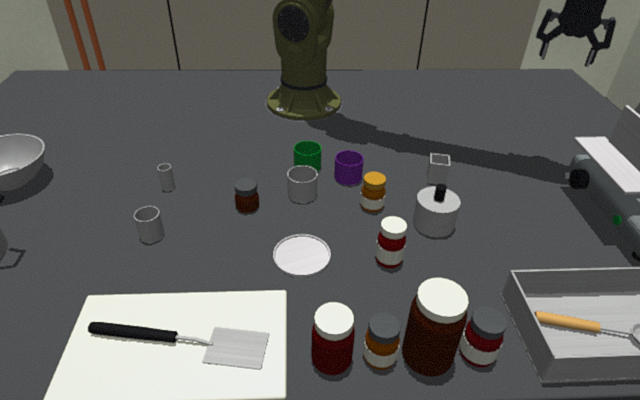

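View pics/wrist0.png

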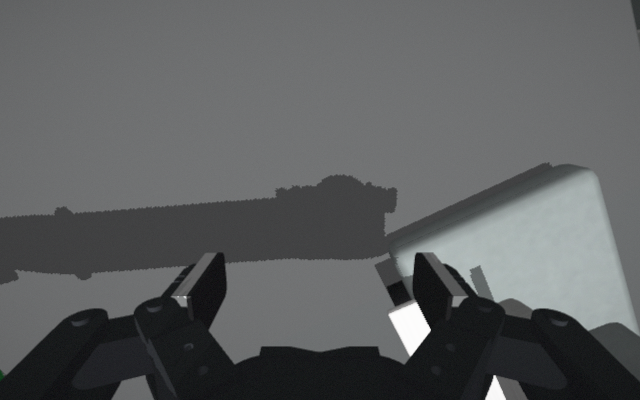

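```bash
cat > h.py <<'E'
from bench import r
import numpy as np, cv2
from scipy.optimize import least_squares
DIM={'ring_small':(.015,.055),'ring_medium':(.024,.055),'ring_large':(.033,.055),'cover':(.043,.065),'tray':(.055,.008),
'jar_tall':(.026,.09),'jar_mid':(.026,.075),'jar_low':(.026,.06),'square_cutter':(.03,.055)}
def proj(m,X):
    c=X@np.array(m['R']).T+np.array(m['t']); return np.c_[m['fx']*c[:,0]/c[:,2]+m['cx'],m['fy']*c[:,1]/c[:,2]+m['cy']]
def cyl(x,y,z0,rad,h):
    a=np.linspace(0,2*np.pi,72,endpoint=False)
    return np.concatenate([np.c_[x+rad*np.cos(a),y+rad*np.sin(a),np.full(72,z)] for z in (z0,z0+h)])
def pix2(m,uv,z):
    R=np.array(m['R']);t=np.array(m['t']);d=R.T@np.array([(uv[0]-m['cx'])/m['fx'],(uv[1]-m['cy'])/m['fy'],1]);c=-R.T@t
    return (c+d*(z-c[2])/d[2])[:2]
def feat(p):  # bbox
    return np.array([p[:,0].min(),p[:,0].max(),p[:,1].min(),p[:,1].max()])
def fit(cams,masks,name,x0,z0=0.):
    rad,h=DIM[name]
    hm=.097 if name=='cover' else h
    def pr(x):
        out=[]
        for m,k in zip(cams,masks):
            P=cyl(x[0],x[1],z0,rad,h)
            if name=='cover': P=np.r_[P,cyl(x[0],x[1],z0+.065,.011,.032)]
            ys,xs=np.nonzero(k)
            q=np.c_[xs,ys].astype(float)
            f=np.array([q[:,0].min(),q[:,0].max()+1,q[:,1].min(),q[:,1].max()+1])-.0
            out.append(feat(proj(m,P)+.5)-f)
        return np.concatenate(out)
    s=least_squares(pr,x0,loss='soft_l1'); return s.x,pr(s.x)
E
python3 - <<'E'
from h import *
S={'ring_small':(473,242),'ring_medium':(469,171),'ring_large':(334,228),'cover':(210,180),'tray':(334,146),'square_cutter':(188,252),'jar_tall':(261,133),'jar_mid':(265,208),'jar_low':(387,210)}
M={}
for c in ['top','scene']:
    r.read_camera(c); m=r.camera_model(c)
    for n in S:
        x0=pix2(r.camera_model('top'),S[n],DIM[n][1])
        best=None
        for d in r.silhouettes(c,n):
            k=d['pixels']; ys,xs=np.nonzero(k)
            P=feat(proj(m,cyl(*x0,0,*DIM[n]))); e=np.hypot(xs.mean()-(P[0]+P[1])/2,ys.mean()-(P[2]+P[3])/2)
            if best is None or e<best[0]: best=(e,k,d['score'])
        if best and best[0]<15: M[c,n]=best[1]; 
        print(c,n,best and (round(best[0],1),best[2]))
for n in S:
    x0=pix2(r.camera_model('top'),S[n],DIM[n][1])
    for cs in (['top'],['scene'],['top','scene']):
        cs=[c for c in cs if (c,n) in M]
        if not cs: continue
        x,e=fit([r.camera_model(c) for c in cs],[M[c,n] for c in cs],n,x0)
        print(n,cs,x.round(4),e.round(1))
for n,uv in (('purple',(285,256)),('green',(328,277))): print(n,pix2(r.camera_model('top'),uv,.055))
E
```

```text
top ring_small (np.float64(1.2), 0.69)
top ring_medium (np.float64(2.8), 0.74)
top ring_large (np.float64(7.1), 0.78)
top cover (np.float64(0.4), 0.56)
top tray (np.float64(0.7), 0.63)
top square_cutter (np.float64(1.6), 0.71)
top jar_tall (np.float64(2.0), 0.89)
top jar_mid (np.float64(1.1), 0.81)
top jar_low (np.float64(1.4), 0.93)
scene ring_small (np.float64(2.0), 0.75)
scene ring_medium (np.float64(3.1), 0.88)
scene ring_large (np.float64(1.0), 0.65)
scene cover (np.float64(1.6), 0.86)
scene tray (np.float64(2.6), 0.97)
scene square_cutter (np.float64(1.6), 0.94)
scene jar_tall (np.float64(3.1), 0.68)
scene jar_mid (np.float64(2.0), 0.72)
scene jar_low (np.float64(2.9), 0.9)
ring_small ['top'] [ 0.4142 -0.3182] [-0.5  0.4 -0.1  0.1]
ring_small ['scene'] [ 0.4157 -0.3208] [-0.7  0.7 -1.   0.8]
ring_small ['top', 'scene'] [ 0.4147 -0.3195] [ 0.1  1.  -0.3 -0.1  0.   1.4 -1.3  0.5]
ring_medium ['top'] [ 0.5768 -0.3196] [-0.6  0.5 -0.9  0.9]
ring_medium ['scene'] [ 0.5785 -0.3207] [-0.1  0.1  0.4 -0.4]
ring_medium ['top', 'scene'] [ 0.5779 -0.3205] [-0.2  0.9 -1.3  0.5  0.1  0.3  0.
[... 760 characters left out ...]
[-1.3  2.  -1.2  1.  -2.8  3.5 -2.3  0.7]
jar_tall ['top'] [0.6592 0.1449] [-1.2  1.5 -0.7  0.7]
jar_tall ['scene'] [0.6619 0.1403] [-2.1  1.6 -1.7  1. ]
jar_tall ['top', 'scene'] [0.66   0.1431] [-0.4  2.3 -1.   0.4 -0.7  2.9 -2.4  0.2]
jar_mid ['top'] [0.4943 0.1343] [-1.4  1.7 -1.7  2. ]
jar_mid ['scene'] [0.4974 0.132 ] [-1.3  1.2 -1.   0.7]
jar_mid ['top', 'scene'] [0.4962 0.1331] [-0.8  2.2 -2.5  1.2 -0.9  1.6 -1.3  0.3]
jar_low ['top'] [ 0.4885 -0.132 ] [-0.8  0.7 -1.2  1.3]
jar_low ['scene'] [ 0.4907 -0.1351] [-0.8  0.9 -1.3  0.9]
jar_low ['top', 'scene'] [ 0.4896 -0.1336] [-0.1  1.5 -1.7  0.8 -0.1  1.6 -1.6  0.6]
purple [0.3884256  0.09252053]
green [ 3.42559565e-01 -3.31105511e-04]
```

Call:
carry_out([
  [0.0854,0.022,-0.04,0,0,0,0],
  [0.0854,0.022,-0.04,0,0,0,0],
  [0.0854,0.022,-0.04,0,0,0,0],
  [0.0854,0.022,-0.04,0,0,0,0],
  [0.0854,0.022,-0.04,0,0,0,0],
], squeeze=40)

```text
t: 1.65
ee_pos: [0.405, 0.3779, 0.2316]
tool_rot: [-0.279, 1.57, 0.822]
force: [-0.3, -0.5, 0.6]
finger_gap: 1.001
```

Call:
carry_out([
  [0.0854,0.022,-0.04,0,0,0,0],
  [0.0854,0.022,-0.04,0,0,0,0],
  [0.0854,0.022,-0.04,0,0,0,0],
  [0.0854,0.022,-0.04,0,0,0,0],
  [0.0854,0.022,-0.04,0,0,0,0],
])

```text
t: 2.15
ee_pos: [0.515, 0.1779, 0.2317]
tool_rot: [-0.479, 1.57, 0.622]
force: [1.6, 1.2, -0.2]
finger_gap: 1.0
```

Call:
carry_out([
  [0.0854,-0.008,-0.042,0,0,0,0],
  [0.0854,-0.008,-0.042,0,0,0,0],
  [0.0854,-0.008,-0.042,0,0,0,0],
  [0.0854,-0.008,-0.042,0,0,0,0],
  [0.0854,-0.008,-0.042,0,0,0,0],
])

```text
t: 2.65
ee_pos: [0.4738, -0.0321, 0.2316]
tool_rot: [-0.632, 1.57, 0.469]
force: [0.3, -0.5, 0.3]
finger_gap: 0.997
```

Call:
carry_out([
  [0.06,-0.008,-0.042,0,0,0,0],
  [0.06,-0.008,-0.042,0,0,0,0],
  [0.06,-0.008,-0.042,0,0,0,0],
  [0.06,-0.008,-0.042,0,0,0,0],
  [0.06,-0.008,-0.042,0,0,0,0],
])

```text
t: 3.15
ee_pos: [0.4338, -0.2421, 0.2318]
tool_rot: [-0.901, 1.569, 0.2]
force: [1.5, -0.4, -0.5]
finger_gap: 0.702
```

```bash
python3 - <<'E'
from h import *
from scipy.spatial.transform import Rotation as Ro
o=r.get_obs();print(o['t'],o['ee_pos'],Ro.from_euler('xyz',o['tool_rot']).as_matrix().round(3))
im=r.read_camera('wrist'); cv2.imwrite('pics/w1.png',im[:,:,::-1]); m=r.camera_model('wrist')
print(-np.array(m['R']).T@m['t'])
print(proj(m,np.array([[.4147,-.3195,.055],[.4147,-.3195,0]])))
E
```

```text
3.15 [ 0.43375328 -0.24207535  0.2317639 ] [[ 0.001 -0.892  0.453]
 [ 0.     0.453  0.892]
 [-1.    -0.001  0.001]]
[ 0.36774069 -0.21626144  0.37505404]
[[253.5280945  196.7437542 ]
 [262.64351541 184.62338522]]
```

View pics/w1.png

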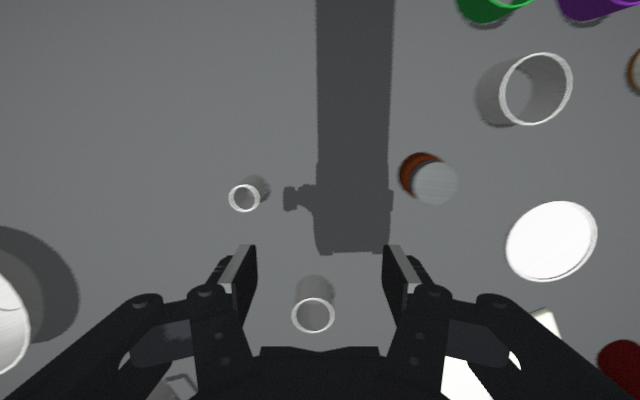

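```bash
python3 - <<'E'
from h import *
m=r.camera_model('wrist')
for n,x in dict(ring_small=(.4147,-.3195),ring_medium=(.5779,-.3205),jar_low=(.4896,-.1336),ring_large=(.4499,-.0151),tray=(.6474,-.0211)).items():
    print(n,proj(m,cyl(*x,0,*DIM[n])[72:]).mean(0), proj(m,np.array([[*x,DIM[n][1]]])))
r.read_camera('wrist')
for n in ('ring_small','ring_medium','ring_large','jar_low','tray'):
  for d in r.silhouettes('wrist',n)[:2]:
    ys,xs=np.nonzero(d['pixels']); print(n,d['score'],xs.min(),xs.max(),ys.min(),ys.max())
  for d in r.search_frame('wrist',n)[:2]: print('  ',d)
for n in ('ring_small','ring_medium','tray'):
  for c in ('top','scene'):
    for d in r.search_frame(c,n)[:2]: print(n,c,d)
E
```

```text
ring_small [253.52369507 196.65669109] [[253.5280945 196.7437542]]
ring_medium [323.72631855 315.15497727] [[323.72379519 315.31263409]]
jar_low [447.32781001 179.60904573] [[447.29195434 179.8928637 ]]
ring_large [547.36948103  85.8840728 ] [[547.25602085  86.45086177]]
tray [561.39962709 238.93300607] [[561.2067101  239.72665589]]
ring_small 0.8 242 276 172 209
   {'point': [0.4158, -0.3198, 0.0373], 'score': 0.68}
ring_medium 0.93 304 344 272 330
   {'point': [0.4815, -0.1356, 0.0629], 'score': 0.44}
ring_large 0.91 469 533 0 18
ring_large 0.82 486 583 47 119
   {'point': [0.41, 0.0701, 0.0224], 'score': 0.83}
   {'point': [0.4468, -0.0005, 0.0354], 'score': 0.65}
jar_low 0.97 409 469 149 201
   {'point': [0.4831, -0.1403, 0.0595], 'score': 0.89}
tray 0.74 515 608 194 277
   {'point': [0.6414, -0.0206, 0.0043], 'score': 0.73}
   {'point': [0.577, -0.3228, 0.0332], 'score': 0.28}
ring_small top {'point': [0.4143, -0.3183, 0.0324], 'score': 0.74}
ring_small scene {'point': [0.4237, -0.3171, 0.0341], 'score': 0.83}
ring_small scene {'point': [0.5904, -0.3181, 0.0366], 'score': 0.59}
ring_medium top {'point': [0.5755, -0.3227, 0.0334], 'score': 0.7}
ring_medium scene {'point': [0.5865, -0.3159, 0.0378], 'score': 0.79}
tray top {'point': [0.6463, -0.0181, 0.0038], 'score': 0.59}
tray scene {'point': [0.6504, -0.0218, 0.009], 'score': 0.63}
```

```bash
cat >> h.py <<'E'
def look(name='wrist',fn=None):
    m=r.camera_model(name); im=r.read_camera(name)
    if fn: cv2.imwrite('pics/'+fn,im[:,:,::-1])
    return m
def meas(n,x0,cams=('wrist','top','scene'),z0=0.,tol=20):
    res={}
    for c in cams:
        m=look(c); P=feat(proj(m,cyl(*x0,z0,*DIM[n])))
        b=None
        for d in r.silhouettes(c,n):
            ys,xs=np.nonzero(d['pixels']); e=np.hypot((xs.min()+xs.max())/2-(P[0]+P[1])/2,(ys.min()+ys.max())/2-(P[2]+P[3])/2)
            if b is None or e<b[0]: b=(e,d['pixels'])
        if b and b[0]<tol:
            res[c]=(m,b[1]); x,e=fit([m],[b[1]],n,x0,z0); print(n,c,x.round(4),e.round(1))
    if len(res)>1:
        x,e=fit([v[0] for v in res.values()],[v[1] for v in res.values()],n,x0,z0); print(n,'all',x.round(4),e.round(1)); return x
E
python3 - <<'E'
from h import *
print(r.get_obs()['ee_pos'])
meas('ring_small',(.4147,-.3195)); print(r.get_obs()['ee_pos'])
meas('tray',(.6474,-.0211))
E
```

```text
[ 0.43430176 -0.24039918  0.2313417 ]
ring_small wrist [ 0.4146 -0.3171] [-0.4  0.5 -0.4  0.4]
ring_small top [ 0.4142 -0.3182] [-0.5  0.4 -0.1  0.1]
ring_small scene [ 0.4179 -0.3204] [-0.7  0.7 -0.5  0.4]
ring_small all [ 0.4148 -0.3179] [-0.9  0.   0.   0.9 -0.6  0.2 -0.4 -0.1  0.8  2.1 -1.3 -0.4]
[ 0.43428103 -0.24042936  0.23135433]
tray wrist [ 0.6468 -0.0192] [-0.4  0.4  0.1 -0.1]
tray top [ 0.6455 -0.0208] [ 0.1 -0.1  0.4 -0.4]
tray scene [ 0.6484 -0.023 ] [-0.9  0.9 -0.6  0.3]
tray all [ 0.6467 -0.0202] [-1.2 -0.4  0.4  0.1 -0.2 -0.4 -0.  -0.9  0.7  2.3 -1.2 -0.4]
```

Call:
carry_out([
  [0.06,-0.01,-0.039,0,0,0,0],
  [0.06,-0.01,-0.039,0,0,0,0],
  [0.06,0,0,-0.045,0,0,0],
  [0.06,0,0,-0.045,0,0,0],
  [0.06,0,0,-0.03,0,0,0],
])

```text
t: 5.15
ee_pos: [0.413, -0.3179, 0.1087]
tool_rot: [1.5, 1.568, 2.6]
force: [0.6, 0.9, -0.1]
finger_gap: 0.7
```

```bash
python3 - <<'E'
from h import *
look(fn='w2.png'); m=look(fn='w2.png'); print(r.get_obs()['ee_pos'])
meas('ring_small',(.4147,-.3185),cams=('wrist',))
E
```

```text
[ 0.41131666 -0.31650517  0.10740765]
ring_small wrist [ 0.4148 -0.3171] [ 0.3 -0.3 -0.6  0.5]
```

View pics/w2.png

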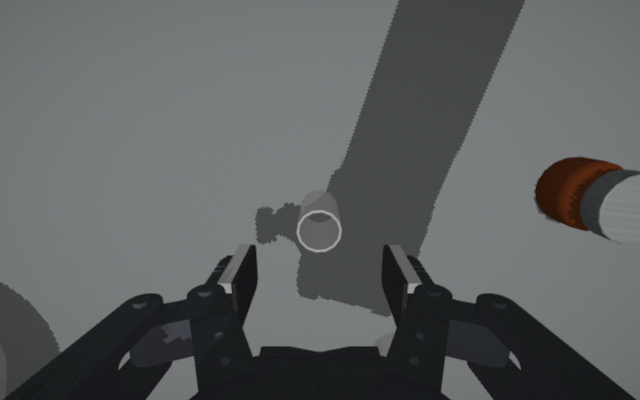

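Call:
carry_out([
  [0.06,0.003,-0.001,-0.03,0,0,0],
  [0.06,0,0,-0.03,0,0,0],
  [0.06,0,0,-0.027,0,0,0],
  [0.024,0,0,0,0,0,0],
  [0.024,0,0,0,0,0,0],
])

```text
t: 5.85
ee_pos: [0.4186, -0.3203, 0.0263]
tool_rot: [-1.601, 1.568, -0.5]
force: [0.2, 0.4, 0.7]
finger_gap: 0.371
```

Call:
carry_out([
  [0.024,0,0,0,0,0,0],
  [0.024,0,0,0,0,0,0],
  [0.024,0,0,0,0,0,0],
  [0.024,0,0,0,0,0,0],
])

```text
t: 6.25
ee_pos: [0.4191, -0.3205, 0.0266]
tool_rot: [-1.432, 1.566, -0.331]
force: [-0.1, 0.4, 6.4]
finger_gap: 0.328
```

```bash
python3 - <<'E'
from h import *
m=look(fn='w3.png'); m=look('scene',fn='s3.png')
o=r.get_obs();print(o['ee_pos'],o['tool_rot'],o['force'],o['ft_torque'],o['finger_gap'],o['joint_pos'])
E
```

```text
[ 0.41910896 -0.32048772  0.0266521 ] [-1.42674961  1.56644445 -0.32568794] [-0.47341     0.29420315  7.18500407] [ 0.13037059  0.12637209 -0.01095552] 0.3313901119642848 [-0.03491809  0.31866693  0.72570498  1.99304924 -0.26630549  0.91977617
  1.92924345]
```

View pics/w3.png

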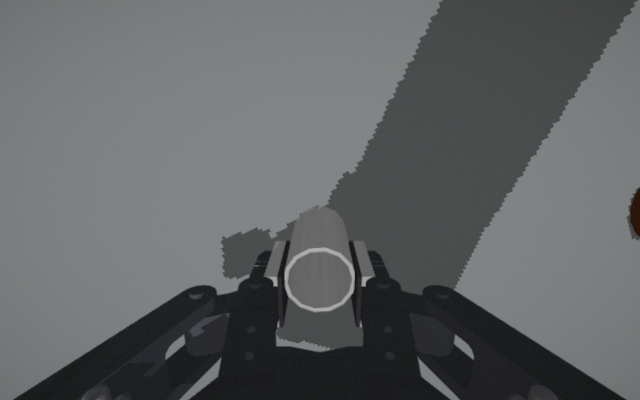

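Call:
carry_out([
  [0.024,0,0,0.04,0,0,0],
  [0.024,0,0,0.04,0,0,0],
  [0.024,0,0,0.04,0,0,0],
  [0.024,0.01,0.013,0.02,0,0,0],
  [0.024,0.03,0.04,0,0,0,0],
])

```text
t: 6.85
ee_pos: [0.457, -0.2723, 0.1695]
tool_rot: [-1.559, 1.562, -0.468]
force: [0.4, -0.4, -0.7]
finger_gap: 0.33
```

Call:
carry_out([
  [0.024,0.03,0.04,0,0,0,0],
  [0.024,0.03,0.04,0,0,0,0],
  [0.024,0.03,0.04,0,0,0,0],
  [0.024,0.03,0.04,0,0,0,0],
  [0.024,0.03,0.04,0,0,0,0],
])

```text
t: 7.35
ee_pos: [0.6085, -0.0646, 0.1654]
tool_rot: [-0.825, 1.569, 0.276]
force: [0.4, -0.6, -0.4]
finger_gap: 0.333
```

Call:
carry_out([
  [0.024,0.03,0.04,0,0,0,0],
  [0.024,0.008,0.01,0,0,0,0],
  [0.024,0,0,0,0,0,0],
])

```text
t: 7.65
ee_pos: [0.6463, -0.0127, 0.1643]
tool_rot: [-0.129, 1.57, 0.977]
force: [-0.3, -0.8, -0.2]
finger_gap: 0.334
```

```bash
python3 - <<'E'
from h import *
m=look(fn='w4.png'); m=look('scene',fn='s4.png')
o=r.get_obs();print(o['ee_pos'],o['tool_rot'],o['force'],o['finger_gap'],o['joint_pos'])
z0=o['ee_pos'][2]-.0266
meas('ring_small',o['ee_pos'][:2],z0=z0)
meas('tray',(.6474,-.0202))
E
```

```text
[ 0.64473994 -0.01800628  0.16462881] [-2.88014738  1.56945903 -1.7802261 ] [-0.86710918 -0.74143592 -0.79205688] 0.33526635526000564 [-0.44917412  0.38082341  0.55622456  1.56943432 -0.20682204  1.25107409
  1.24009385]
ring_small wrist [ 0.641  -0.0151] [-1.8  1.8 -0.2  0.2]
ring_small scene [ 0.6438 -0.0181] [-0.5  0.5 -0.2  0.1]
ring_small all [ 0.6409 -0.0155] [-2.8  0.9  0.1  0.5  1.1  1.9 -1.1 -0.9]
tray wrist [ 0.645 -0.019] [ 0.  -0.  -1.5  5.1]
tray scene [ 0.6485 -0.0221] [-0.4  0.4 -0.5  0.4]
tray all [ 0.646  -0.0198] [-0.2 -0.3 -0.1  6.2  0.9  1.5 -1.4 -0.7]
```

View pics/w4.png

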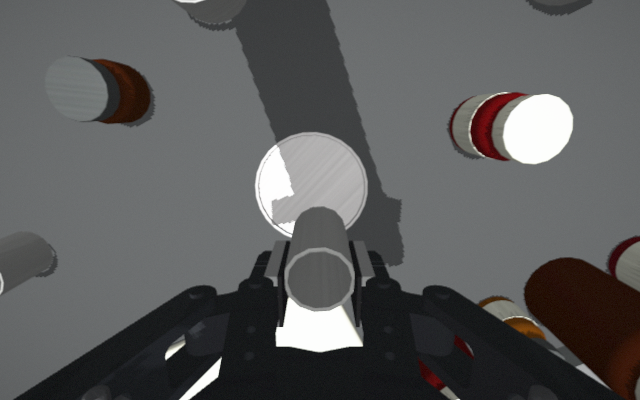

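View pics/s4.png

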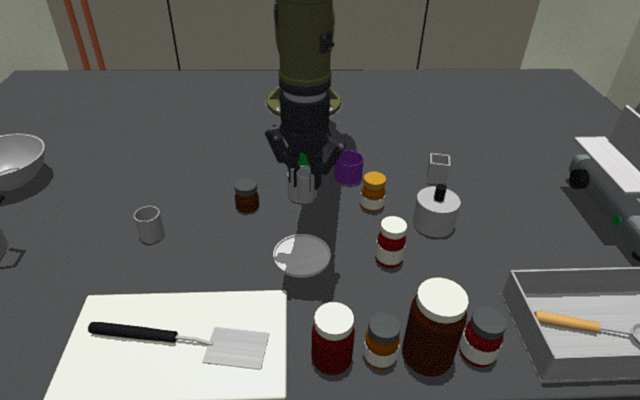

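Call:
carry_out([
  [0.024,0.004,-0.004,-0.04,0,0,0],
  [0.024,0,0,-0.04,0,0,0],
  [0.024,0,0,-0.03,0,0,0],
  [0.024,0,0,-0.01,0,0,0],
  [0.024,0,0,0,0,0,0],
])

```text
t: 8.85
ee_pos: [0.6482, -0.0203, 0.0429]
tool_rot: [2.168, 1.568, -3.014]
force: [0.2, -0.3, 0.7]
finger_gap: 0.329
```

```bash
python3 - <<'E'
from h import *
o=r.get_obs();print(o['ee_pos'],o['force'])
z0=o['ee_pos'][2]-.0266
meas('ring_small',(.647,-.02),z0=z0)
o=r.get_obs();print(o['ee_pos'],o['force'])
E
```

```text
[ 0.64821883 -0.02032113  0.04291068] [ 0.24563252 -0.30927651  0.70448189]
ring_small wrist [ 0.6444 -0.0174] [-1.8  1.9 -1.2  1. ]
ring_small scene [ 0.6468 -0.0201] [-0.7  0.7 -0.9  0.8]
ring_small all [ 0.6445 -0.0178] [-2.6  1.  -0.7  1.6  0.5  1.9 -1.7 -0.1]
[ 0.65057033 -0.02043665  0.04625545] [ 0.12606726 -0.86206762 -0.8526586 ]
```

Call:
carry_out([
  [0.024,0.001,-0.001,-0.006,0,0,0],
  [0.024,0,0,-0.004,0,0,0],
  [0.024,0,0,0,0,0,0],
])

```text
t: 9.45
ee_pos: [0.6496, -0.0214, 0.0335]
tool_rot: [2.024, 1.569, 3.125]
force: [-0.2, -0.0, -0.8]
finger_gap: 0.329
```

Call:
carry_out([
  [0.024,0,0,-0.003,0,0,0],
  [0.024,0,0,0,0,0,0],
])

```text
t: 9.65
ee_pos: [0.6502, -0.0214, 0.031]
tool_rot: [1.94, 1.57, 3.041]
force: [-0.9, -0.1, -0.5]
finger_gap: 0.33
```

Call:
carry_out([
  [0.024,0,0,-0.003,0,0,0],
  [0.024,0,0,0,0,0,0],
])

```text
t: 9.85
ee_pos: [0.6506, -0.0215, 0.0306]
tool_rot: [0.207, 1.57, 1.308]
force: [-4.9, -0.5, 11.6]
finger_gap: 0.332
```

Call:
carry_out([
  [0.04,0,0,0.001,0,0,0],
  [0.05,0,0,0,0,0,0],
  [0.055,0,0,0,0,0,0],
  [0.055,0,0,0,0,0,0],
])

```text
t: 10.25
ee_pos: [0.6501, -0.0214, 0.029]
tool_rot: [2.182, 1.57, -3.0]
force: [0.1, 0.0, 0.6]
finger_gap: 0.644
```

Call:
carry_out([
  [0.06,0,0,0.04,0,0,0],
  [0.06,0,0,0.04,0,0,0],
  [0.06,0,0,0.04,0,0,0],
  [0.06,0,0,0.04,0,0,0],
  [0.07,-0.01,-0.04,0,0,0,0],
])

```text
t: 10.75
ee_pos: [0.6455, -0.0542, 0.1955]
tool_rot: [-0.735, 1.558, 0.378]
force: [1.3, 0.2, -0.0]
finger_gap: 0.822
```

Call:
carry_out([
  [0.07,-0.01,-0.045,0,0,0,0],
  [0.07,-0.01,-0.045,0,0,0,0],
  [0.07,-0.01,-0.045,0,0,0,0],
])

```text
t: 11.05
ee_pos: [0.6097, -0.1979, 0.1894]
tool_rot: [-0.792, 1.57, 0.309]
force: [0.2, 0.6, 0.6]
finger_gap: 0.817
```

```bash
python3 - <<'E'
from h import *
look('wrist');look('wrist')
meas('ring_small',(.647,-.02),z0=.004)
meas('tray',(.647,-.02))
meas('ring_medium',(.578,-.32))
look('wrist','w5.png');print(r.get_obs()['ee_pos'])
E
```

```text
ring_small wrist [ 0.6466 -0.0178] [-1.2  0.8 -1.1  1. ]
ring_small scene [ 0.6488 -0.022 ] [ 0.4 -0.4 -0.2  0.2]
ring_small all [ 0.6471 -0.0185] [-1.7  0.1 -0.3  1.8  2.2  1.5 -0.8 -0.5]
tray wrist [ 0.6466 -0.0192] [-0.   0.  -0.2  0.2]
tray top [ 0.6467 -0.0208] [-0.9  0.9 -0.1  0.1]
tray scene [ 0.6494 -0.0221] [-0.4  0.4 -1.2  0.7]
tray all [ 0.6468 -0.0196] [-0.4 -0.4  0.2  0.6 -1.4  0.4 -0.1  0.   0.9  1.6 -2.2 -0.4]
ring_medium wrist [ 0.5757 -0.3184] [-0.4  0.5 -0.4  0.4]
ring_medium scene [ 0.5769 -0.3201] [-0.5  0.6 -0.1  0. ]
ring_medium all [ 0.576  -0.3188] [-0.6  0.3 -0.   0.8  0.3  1.3 -0.4 -0.3]
[ 0.61028312 -0.1964542   0.18935069]
```

View pics/w5.png

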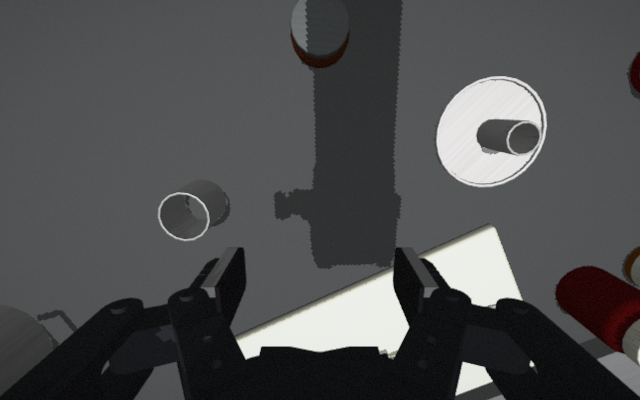

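Call:
carry_out([
  [0.075,-0.011,-0.041,0,0,0,0],
  [0.075,-0.011,-0.041,0,0,0,0],
  [0.075,-0.012,-0.041,0,0,0,0],
  [0.075,0,0,-0.045,0,0,0],
  [0.075,0,0,-0.04,0,0,0],
])

```text
t: 12.6
ee_pos: [0.5758, -0.3225, 0.1045]
tool_rot: [-1.654, 1.567, -0.557]
force: [1.0, 0.5, 0.8]
finger_gap: 0.878
```

```bash
python3 - <<'E'
from h import *
look('wrist');look('wrist','w6.png');print(r.get_obs()['ee_pos'])
meas('ring_medium',(.576,-.319),cams=('wrist','scene'))
print(r.get_obs()['ee_pos'],r.get_obs()['finger_gap'])
E
```

```text
[ 0.57251254 -0.31719883  0.0984153 ]
ring_medium wrist [ 0.5755 -0.3186] [ 0.6 -0.6  0.  -0. ]
ring_medium scene [ 0.5769 -0.3211] [-0.1  0.1 -0.1  0. ]
ring_medium all [ 0.5756 -0.3189] [ 0.3 -0.8  0.3  0.3  1.3  1.3 -0.5 -0.4]
[ 0.57786055 -0.32006252  0.10696929] 0.877725591863753
```

View pics/w6.png

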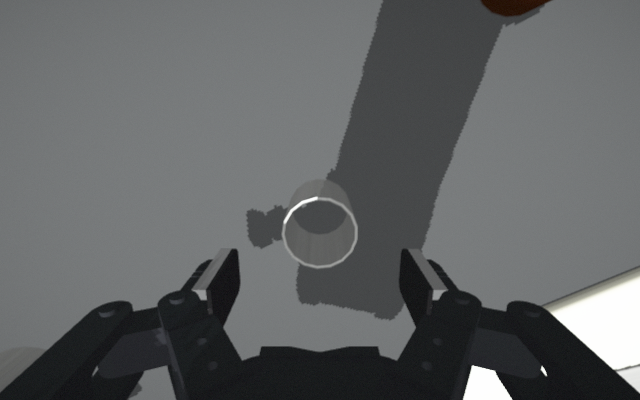

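Call:
carry_out([
  [0.075,-0.001,0.001,-0.03,0,0,0],
  [0.075,0,0,-0.03,0,0,0],
  [0.075,0,0,-0.024,0,0,0],
  [0.075,0,0,0,0,0,0],
  [0.042,0,0,0,0,0,0],
])

```text
t: 13.4
ee_pos: [0.5766, -0.319, 0.0225]
tool_rot: [-1.559, 1.568, -0.458]
force: [-0.5, -0.0, 1.2]
finger_gap: 0.729
```

Call:
carry_out([
  [0.042,0,0,0,0,0,0],
  [0.042,0,0,0,0,0,0],
  [0.042,0,0,0,0,0,0],
  [0.042,0,0,0,0,0,0],
])

```text
t: 13.8
ee_pos: [0.5773, -0.3196, 0.0235]
tool_rot: [-1.47, 1.566, -0.369]
force: [0.3, 0.1, 7.0]
finger_gap: 0.547
```

```bash
python3 - <<'E'
from h import *
look('wrist','w7.png');o=r.get_obs();print(o['ee_pos'],o['force'],o['finger_gap'],o['joint_pos'])
E
```

```text
[ 0.57724772 -0.3195957   0.02349572] [-0.26364401  0.36936945  6.78696171] 0.5466092957455212 [ 0.00683859  0.56901289  0.6041204   1.65584541 -0.36677936  1.02688114
  1.82919752]
```

View pics/w7.png

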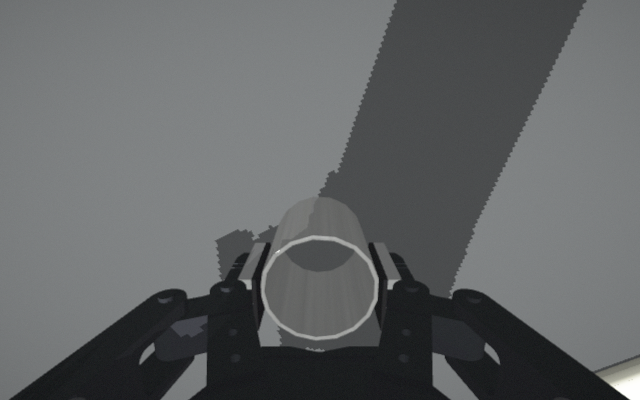

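Call:
carry_out([
  [0.042,0,0,0.04,0,0,0],
  [0.042,0,0,0.04,0,0,0],
  [0.042,0,0,0.04,0,0,0],
  [0.042,0.003,0.01,0.02,0,0,0],
  [0.042,0.01,0.04,0,0,0,0],
])

```text
t: 14.35
ee_pos: [0.5881, -0.2759, 0.1664]
tool_rot: [-1.824, 1.56, -0.733]
force: [1.0, -0.5, -1.7]
finger_gap: 0.546
```

Call:
carry_out([
  [0.042,0.01,0.045,0,0,0,0],
  [0.042,0.01,0.045,0,0,0,0],
  [0.042,0.01,0.045,0,0,0,0],
  [0.042,0.01,0.045,0,0,0,0],
  [0.042,0.01,0.04,0,0,0,0],
])

```text
t: 14.85
ee_pos: [0.6388, -0.0457, 0.1615]
tool_rot: [-0.542, 1.569, 0.56]
force: [-0.1, -0.6, -0.8]
finger_gap: 0.548
```

Call:
carry_out([
  [0.042,0.005,0.02,0,0,0,0],
  [0.042,0.002,0.01,0,0,0,0],
  [0.042,0,0,0,0,0,0],
  [0.042,0,0,0,0,0,0],
  [0.042,0,0,0,0,0,0],
])

```text
t: 15.35
ee_pos: [0.6449, -0.0213, 0.1607]
tool_rot: [-2.416, 1.57, -1.319]
force: [-1.0, 0.5, -1.2]
finger_gap: 0.55
```

```bash
python3 - <<'E'
from h import *
look('wrist','w8.png')
o=r.get_obs();print(o['ee_pos'],o['tool_rot'],o['force'],o['finger_gap'],o['joint_pos'])
z0=o['ee_pos'][2]-.0235
meas('ring_medium',o['ee_pos'][:2],z0=z0)
meas('ring_small',(.647,-.0195),z0=.004)
o=r.get_obs();print(o['ee_pos'])
E
```

```text
[ 0.64496971 -0.02103616  0.16060851] [-2.38047753  1.57000837 -1.28287166] [-0.7141439  -0.43785458 -0.46516738] 0.5461697449265294 [-0.45429029  0.38659283  0.56990016  1.57399185 -0.2156829   1.24430468
  1.24906006]
ring_medium wrist [ 0.6437 -0.0192] [-0.5  0.5  0.5 -0.3]
ring_medium scene [ 0.6463 -0.0206] [-0.4  0.4  0.2 -0.2]
ring_medium all [ 0.6438 -0.0193] [-0.6  0.4  0.7 -0.1  0.4  1.1 -0.7 -1.1]
ring_small wrist [ 0.6319 -0.0103] [ -1.4   1.4 -18.3   2.3]
ring_small scene [ 0.6488 -0.0211] [-0.1  0.1 -0.2  0.2]
ring_small all [ 0.647  -0.0185] [-1.8  0.4 -0.4 22.4  1.2  1.5 -0.8 -0.5]
[ 0.64530879 -0.0183464   0.16031989]
```

View pics/w8.png

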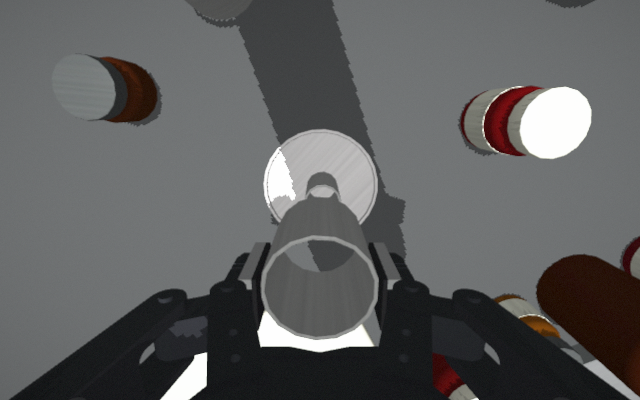

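Call:
carry_out([
  [0.042,0.003,0,-0.03,0,0,0],
  [0.042,0,0,-0.03,0,0,0],
  [0.042,0,0,0,0,0,0],
  [0.042,0,0,0,0,0,0],
])

```text
t: 16.4
ee_pos: [0.6481, -0.0184, 0.1004]
tool_rot: [2.351, 1.57, -2.831]
force: [-0.6, 0.5, -0.8]
finger_gap: 0.546
```

```bash
python3 - <<'E'
from h import *
look('scene','s9.png')
o=r.get_obs();print(o['ee_pos'],o['tool_rot'],o['force'])
z0=o['ee_pos'][2]-.0235
meas('ring_medium',o['ee_pos'][:2],z0=z0)
meas('ring_small',(.647,-.0195),z0=.004,cams=('scene',))
E
```

```text
[ 0.64907633 -0.01857331  0.10167194] [-1.16550647  1.56912579 -0.06453526] [ 0.55971038 -0.61142823  0.05295935]
ring_medium wrist [ 0.6477 -0.0169] [-1.1  1.1 -0.6  0.7]
ring_medium scene [ 0.649 -0.02 ] [-0.3  0.3 -0.6  0.5]
ring_medium all [ 0.6477 -0.0171] [-1.5  0.6 -0.3  1.   1.4  1.9 -1.  -0.1]
ring_small scene [ 0.6535 -0.0212] [-0.2  0.2 -3.5  2. ]
```

```bash
python3 -c "
import cv2;i=cv2.imread('pics/s9.png')[120:300,210:410];cv2.imwrite('pics/s9z.png',cv2.resize(i,None,fx=4,fy=3,interpolation=2)[:, :])"
```

```text
(no output)
```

View pics/s9z.png

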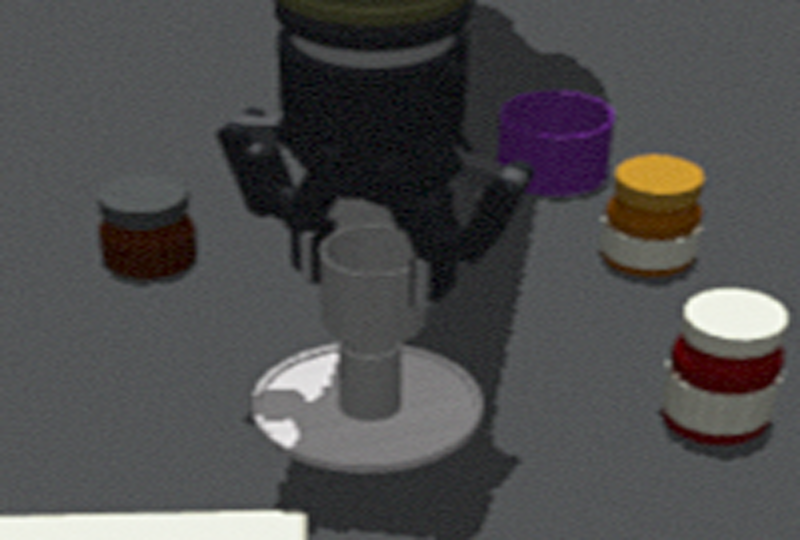

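Call:
carry_out([
  [0.042,0,-0.001,-0.02,0,0,0],
  [0.042,0,0,-0.02,0,0,0],
  [0.042,0,0,-0.015,0,0,0],
  [0.042,0,0,-0.01,0,0,0],
  [0.042,0,0,0,0,0,0],
])

```text
t: 17.35
ee_pos: [0.6472, -0.0193, 0.0337]
tool_rot: [2.122, 1.568, -3.061]
force: [-0.8, -0.5, -0.7]
finger_gap: 0.547
```

Call:
carry_out([
  [0.042,0,0,-0.004,0,0,0],
  [0.042,0,0,0,0,0,0],
])

```text
t: 17.55
ee_pos: [0.6486, -0.0194, 0.0317]
tool_rot: [-0.992, 1.57, 0.109]
force: [-0.0, 0.2, -1.2]
finger_gap: 0.55
```

Call:
carry_out([
  [0.042,0,0,-0.004,0,0,0],
  [0.042,0,0,0,0,0,0],
])

```text
t: 17.75
ee_pos: [0.6487, -0.0194, 0.0277]
tool_rot: [-1.011, 1.57, 0.09]
force: [0.6, 0.2, 0.4]
finger_gap: 0.546
```

Call:
carry_out([
  [0.042,0,0,-0.002,0,0,0],
  [0.042,0,0,0,0,0,0],
])

```text
t: 17.95
ee_pos: [0.6488, -0.0194, 0.0275]
tool_rot: [-0.322, 1.569, 0.78]
force: [-4.8, 0.0, 9.2]
finger_gap: 0.548
```

Contact with the tray floor; release and rise.

Call:
carry_out([
  [0.055,0,0,0.001,0,0,0],
  [0.065,0,0,0,0,0,0],
  [0.075,0,0,0,0,0,0],
  [0.075,0,0,0,0,0,0],
])

```text
t: 18.35
ee_pos: [0.6482, -0.0194, 0.0261]
tool_rot: [2.054, 1.571, -3.128]
force: [0.0, -0.5, 0.4]
finger_gap: 0.879
```

Call:
carry_out([
  [0.075,0,0,0.03,0,0,0],
  [0.075,0,0,0.04,0,0,0],
  [0.075,0,0,0.045,0,0,0],
  [0.08,-0.02,0,0.045,0,0,0],
  [0.0854,-0.04,0,0,0,0,0],
])

```text
t: 18.85
ee_pos: [0.5934, -0.0201, 0.1931]
tool_rot: [-1.131, 1.557, -0.03]
force: [-0.3, -0.2, 0.2]
finger_gap: 1.001
```

Call:
carry_out([
  [0.0854,0,0,0,0,0,0],
  [0.0854,0,0,0,0,0,0],
  [0.0854,0,0,0,0,0,0],
])

```text
t: 19.15
ee_pos: [0.5888, -0.0191, 0.1861]
tool_rot: [-1.264, 1.57, -0.163]
force: [1.3, 0.2, -0.2]
finger_gap: 1.002
```

```bash
python3 - <<'E'
from h import *
look('wrist','w10.png')
o=r.get_obs();print(o['ee_pos'],o['joint_pos'],o['finger_gap'])
meas('ring_medium',(.647,-.0195),z0=.004)
meas('ring_small',(.647,-.0195),z0=.004,cams=('scene',))
meas('ring_large',(.45,-.0151))
look('scene','s10.png')
E
```

```text
[ 0.58894761 -0.01917073  0.18600181] [-0.51723351  0.24004538  0.58891964  1.6886986  -0.13890535  1.25487477
  1.20317249] 0.9997512182020927
ring_medium wrist [ 0.6473 -0.0174] [ 0.4 -0.3  0.4 -0.4]
ring_medium scene [ 0.6498 -0.0211] [-0.1  0.1 -0.   0. ]
ring_medium all [ 0.6477 -0.0181] [ 0.  -0.8  1.   0.2  1.6  1.6 -0.8 -0.8]
ring_small scene [ 0.6068 -0.0201] [  0.1  -0.1 -14.6   2.7]
ring_large wrist [ 0.4551 -0.0177] [ 0.2 -0.3 -1.1  8.8]
ring_large scene [ 0.4488 -0.0165] [-0.1  0.2 -0.9  0.7]
ring_large all [ 0.4538 -0.0169] [ 0.2 -0.2 -3.3  7.2 -0.3  0.1  0.3  2.2]
```

View pics/w10.png

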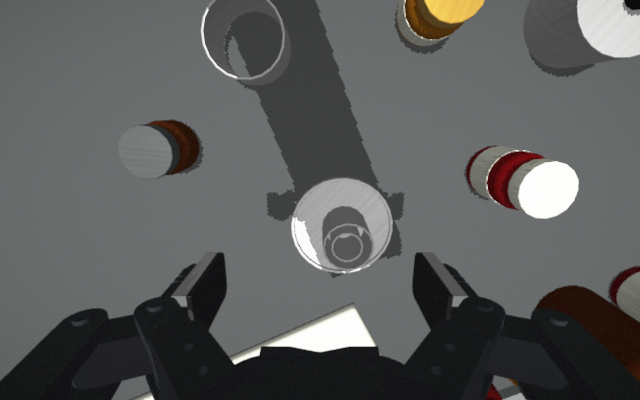

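View pics/s10.png

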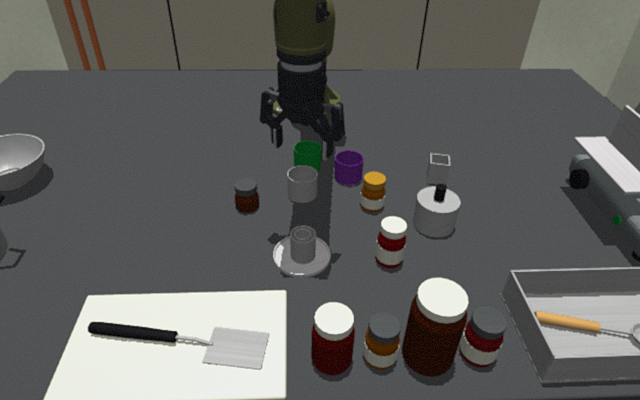

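Call:
carry_out([
  [0.0854,-0.04,0.001,0,0,0,0],
  [0.0854,-0.04,0.001,0,0,0,0],
  [0.0854,-0.04,0.001,-0.02,0,0,0],
  [0.0854,-0.02,0,-0.03,0,0,0],
  [0.0854,0,0,-0.03,0,0,0],
])

```text
t: 20.45
ee_pos: [0.4461, -0.0158, 0.1059]
tool_rot: [0.258, 1.567, 1.359]
force: [1.1, -0.0, -0.5]
finger_gap: 0.998
```

Call:
carry_out([
  [0.0854,0,0,0,0,0,0],
  [0.0854,0,0,0,0,0,0],
  [0.0854,0,0,0,0,0,0],
])

```text
t: 20.75
ee_pos: [0.45, -0.0165, 0.108]
tool_rot: [-1.083, 1.568, 0.018]
force: [-0.2, 0.4, 1.0]
finger_gap: 1.0
```

```bash
python3 - <<'E'
from h import *
look('wrist','w11.png')
o=r.get_obs();print(o['ee_pos'],o['joint_pos'],o['finger_gap'])
meas('ring_large',(.449,-.0151))
E
```

```text
[ 0.45000416 -0.01645793  0.10795455] [-0.59722356 -0.02165466  0.57479928  2.09611376  0.01341422  1.06085312
  1.07177155] 1.0004286143846428
ring_large wrist [ 0.4485 -0.014 ] [ 0.2 -0.2 -0.4  0.4]
ring_large scene [ 0.4524 -0.0166] [-0.2  0.2 -1.   0.8]
ring_large all [ 0.4486 -0.0142] [ 0.  -0.4 -0.1  0.6  0.9  1.2 -2.  -0.3]
```

View pics/w11.png

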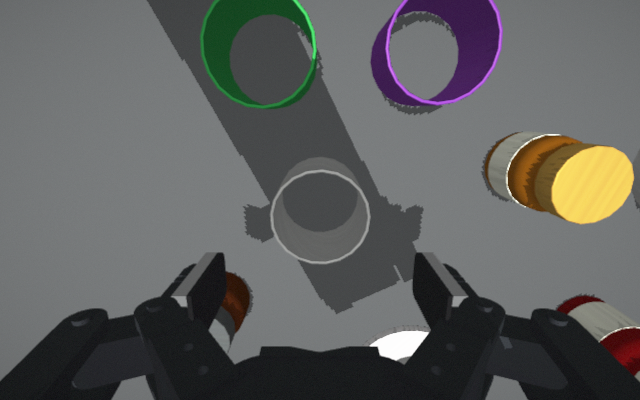

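Call:
carry_out([
  [0.0854,-0.001,0.001,-0.03,0,0,0],
  [0.0854,0,0,-0.03,0,0,0],
  [0.0854,0,0,-0.02,0,0,0],
  [0.0854,0,0,-0.01,0,0,0],
  [0.0854,0,0,0,0,0,0],
])

```text
t: 21.6
ee_pos: [0.4463, -0.0156, 0.0154]
tool_rot: [2.388, 1.568, -2.794]
force: [0.5, -0.2, -0.1]
finger_gap: 1.0
```

Call:
carry_out([
  [0.06,0,0,0,0,0,0],
  [0.06,0,0,0,0,0,0],
  [0.06,0,0,0,0,0,0],
  [0.06,0,0,0,0,0,0],
])

```text
t: 22.0
ee_pos: [0.4484, -0.0153, 0.0178]
tool_rot: [-0.739, 1.568, 0.362]
force: [-1.3, 0.1, 6.2]
finger_gap: 0.77
```

```bash
python3 - <<'E'
from h import *
look('wrist','w12.png');o=r.get_obs();print(o['ee_pos'],o['force'],o['finger_gap'],o['joint_pos'])
E
```

```text
[ 0.44835388 -0.01529818  0.01776564] [-2.42254733  0.12240099  6.48817274] 0.7762323340867273 [-0.5767177   0.13397757  0.58313712  2.17559688 -0.09884602  0.85426409
  1.16831567]
```

View pics/w12.png

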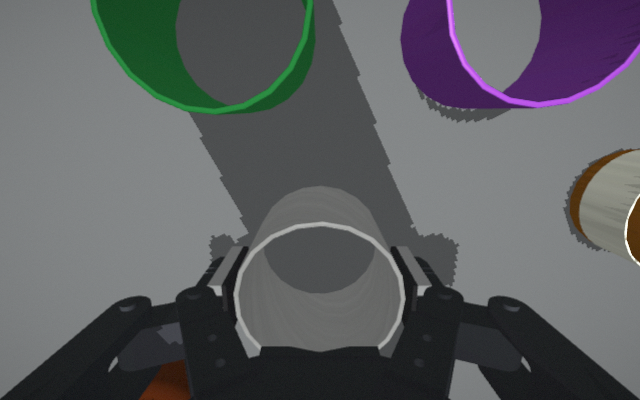

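Call:
carry_out([
  [0.06,0,0,0.03,0,0,0],
  [0.06,0,0,0.04,0,0,0],
  [0.06,0,0,0.04,0,0,0],
  [0.06,0.02,0,0.03,0,0,0],
  [0.06,0.04,-0.001,0,0,0,0],
])

```text
t: 22.55
ee_pos: [0.5098, -0.0157, 0.162]
tool_rot: [-0.557, 1.56, 0.545]
force: [1.6, 0.3, -1.1]
finger_gap: 0.769
```

Call:
carry_out([
  [0.06,0.04,-0.001,0,0,0,0],
  [0.06,0.04,-0.001,0,0,0,0],
  [0.06,0.03,-0.001,0,0,0,0],
  [0.06,0.02,0,0,0,0,0],
  [0.06,0.009,0,0,0,0,0],
])

```text
t: 23.05
ee_pos: [0.6478, -0.0191, 0.1561]
tool_rot: [-2.085, 1.57, -0.983]
force: [-0.0, 0.2, -2.0]
finger_gap: 0.771
```

Call:
carry_out([
  [0.06,0,0,0,0,0,0],
  [0.06,0,0,0,0,0,0],
  [0.06,0,0,0,0,0,0],
])

```text
t: 23.35
ee_pos: [0.6453, -0.0195, 0.1566]
tool_rot: [0.794, 1.57, 1.895]
force: [-0.7, -0.9, -1.3]
finger_gap: 0.773
```

```bash
python3 - <<'E'
from h import *
look('wrist','w13.png')
o=r.get_obs();print(o['ee_pos'],o['tool_rot'],o['force'],o['finger_gap'],o['joint_pos'])
z0=o['ee_pos'][2]-.0178
meas('ring_large',o['ee_pos'][:2],z0=z0)
meas('ring_medium',(.647,-.0195),z0=.004)
o=r.get_obs();print(o['ee_pos'])
E
```

```text
[ 0.64541256 -0.01937281  0.15673282] [0.45312263 1.56992011 1.55396918] [-0.28417572 -0.45916168 -0.92763354] 0.7758194852619285 [-0.49098542  0.39940202  0.61768308  1.57831891 -0.24127062  1.24104241
  1.26891974]
ring_large wrist [ 0.6436 -0.0175] [-0.5  0.5 -3.3 15.6]
ring_large scene [ 0.6497 -0.0223] [ 0.1 -0.1  0.4 -0.4]
ring_large all [ 0.6449 -0.0182] [-0.4  0.1 -0.5 18.6  2.7  2.2 -1.1 -2.2]
ring_medium wrist [ 0.6476 -0.0173] [-2.7  2.7 -0.1  0.2]
ring_medium scene [ 0.6498 -0.0202] [-0.5  0.6 -0.   0. ]
ring_medium all [ 0.6473 -0.0186] [-4.3  1.1  0.2  0.6  0.3  1.3 -0.9 -1. ]
[ 0.64629323 -0.01938238  0.15631573]
```

View pics/w13.png

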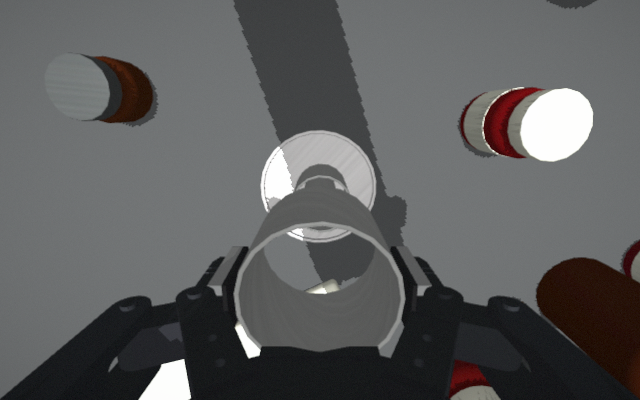

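Call:
carry_out([
  [0.06,0.001,0,-0.03,0,0,0],
  [0.06,0,0,-0.025,0,0,0],
  [0.06,0,0,0,0,0,0],
  [0.06,0,0,0,0,0,0],
])

```text
t: 24.4
ee_pos: [0.6472, -0.0195, 0.1015]
tool_rot: [2.569, 1.57, -2.614]
force: [-0.1, 0.4, -0.4]
finger_gap: 0.771
```

```bash
python3 - <<'E'
from h import *
look('scene','s14.png')
o=r.get_obs();print(o['ee_pos'],o['tool_rot'],o['force'])
z0=o['ee_pos'][2]-.0178
meas('ring_large',o['ee_pos'][:2],z0=z0)
meas('ring_medium',(.647,-.0195),z0=.004,cams=('scene',))
i=cv2.imread('pics/s14.png')[120:300,210:410];cv2.imwrite('pics/s14z.png',cv2.resize(i,None,fx=4,fy=3,interpolation=2))
E
```

```text
[ 0.64806155 -0.01961143  0.10254662] [-1.19699192  1.56918546 -0.09604359] [ 0.42106607 -0.3263234  -1.60260954]
ring_large wrist [ 0.6473 -0.018 ] [-0.8  0.8 -2.3 18.8]
ring_large scene [ 0.6493 -0.0217] [-0.5  0.5 -0.4  0.3]
ring_large all [ 0.648  -0.0185] [-0.8  0.4 -0.7 20.5  1.3  2.3 -0.9 -0.2]
ring_medium scene [ 0.6542 -0.0203] [-0.6  0.6 -6.5  1.7]
```

View pics/s14z.png

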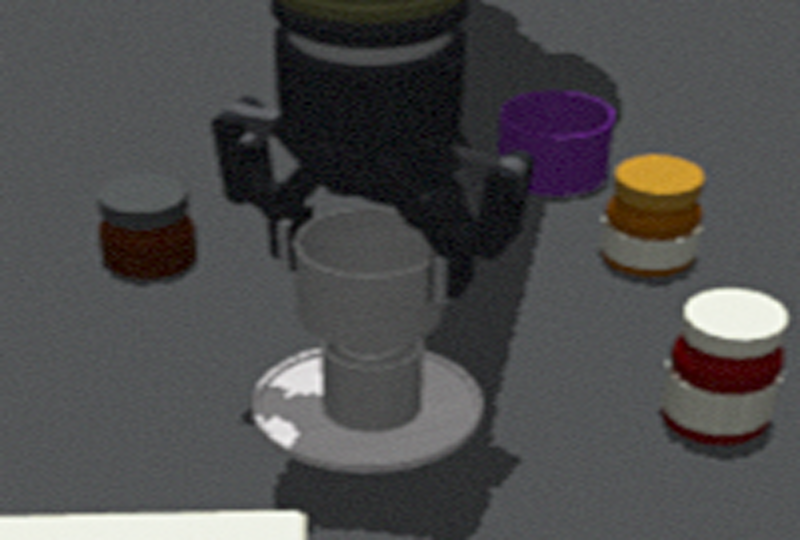

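Call:
carry_out([
  [0.06,0,0.001,-0.02,0,0,0],
  [0.06,0,0,-0.02,0,0,0],
  [0.06,0,0,-0.02,0,0,0],
  [0.06,0,0,-0.012,0,0,0],
  [0.06,0,0,0,0,0,0],
])

```text
t: 25.35
ee_pos: [0.6458, -0.0183, 0.0275]
tool_rot: [2.106, 1.567, -3.076]
force: [-0.2, 0.7, -1.2]
finger_gap: 0.769
```

Call:
carry_out([
  [0.06,0,0,-0.004,0,0,0],
  [0.06,0,0,0,0,0,0],
])

```text
t: 25.55
ee_pos: [0.6478, -0.0185, 0.026]
tool_rot: [-1.046, 1.57, 0.055]
force: [-0.3, -1.0, -0.9]
finger_gap: 0.773
```

Call:
carry_out([
  [0.06,0,0,-0.003,0,0,0],
  [0.06,0,0,0,0,0,0],
])

```text
t: 25.75
ee_pos: [0.6475, -0.0184, 0.0227]
tool_rot: [-0.777, 1.57, 0.324]
force: [-0.4, -0.6, -1.5]
finger_gap: 0.77
```

Call:
carry_out([
  [0.06,0,0,-0.002,0,0,0],
  [0.06,0,0,0,0,0,0],
])

```text
t: 25.95
ee_pos: [0.6477, -0.0184, 0.0219]
tool_rot: [-0.369, 1.57, 0.732]
force: [-3.0, 0.3, 5.4]
finger_gap: 0.774
```

Call:
carry_out([
  [0.075,0,0,0.001,0,0,0],
  [0.0854,0,0,0,0,0,0],
  [0.0854,0,0,0,0,0,0],
  [0.0854,0,0,0,0,0,0],
])

```text
t: 26.35
ee_pos: [0.6473, -0.0184, 0.0213]
tool_rot: [-1.19, 1.571, -0.089]
force: [0.1, -0.9, -0.3]
finger_gap: 0.999
```

Call:
carry_out([
  [0.0854,0,0,0.02,0,0,0],
  [0.0854,0,0,0.03,0,0,0],
  [0.0854,0,0,0.045,0,0,0],
  [0.08,-0.01,0.03,0.045,0,0,0],
  [0.07,-0.015,0.04,0.04,0,0,0],
])

```text
t: 26.85
ee_pos: [0.626, 0.0409, 0.1939]
tool_rot: [-1.467, 1.568, -0.371]
force: [0.2, 1.0, -1.1]
finger_gap: 0.819
```

Call:
carry_out([
  [0.06,-0.015,0.04,0.02,0,0,0],
  [0.05,0,0,0,0,0,0],
  [0.05,0,0,0,0,0,0],
  [0.05,0,0,0,0,0,0],
])

```text
t: 27.25
ee_pos: [0.6102, 0.0816, 0.2107]
tool_rot: [2.976, 1.569, -2.207]
force: [-0.1, -0.4, 0.6]
finger_gap: 0.589
```

```bash
python3 - <<'E'
from h import *
look('wrist','w15.png')
o=r.get_obs();print(o['ee_pos'],o['joint_pos'],o['finger_gap'])
meas('ring_large',(.647,-.0195),z0=.004)
meas('cover',(.558,.256))
look('scene','s15.png')
i=cv2.imread('pics/s15.png')[120:300,210:410];cv2.imwrite('pics/s15z.png',cv2.resize(i,None,fx=4,fy=3,interpolation=2))
E
```

```text
[0.61017296 0.0811131  0.21050596] [-0.67156302  0.28782107  0.6042506   1.59010253 -0.16614493  1.31727929
  1.05410567] 0.5834856283092106
ring_large wrist [ 0.6452 -0.0155] [-0.7  1.  -3.3  4.4]
ring_large top [ 0.6476 -0.0174] [-0.2  0.2 -0.2  0.2]
ring_large scene [ 0.6507 -0.0202] [ 0.5 -0.5  0.2 -0.1]
ring_large all [ 0.6482 -0.0179] [-1.2  0.4 -0.3  7.5  0.   0.4 -0.4 -0.1  1.8  0.6 -0.8 -1.1]
cover wrist [0.5698 0.2544] [ 0.1 -0.1 -1.3 12. ]
cover top [0.5587 0.2647] [-2.8 13.4 -0.3  0.3]
cover scene [0.5613 0.2553] [ 0.5 -0.4 -0.2  0.3]
cover all [0.5606 0.2574] [ -0.6   0.2 -15.    2.7   0.5  16.6  -1.2  -0.5   1.4   0.5  -0.4   0. ]
```

View pics/w15.png

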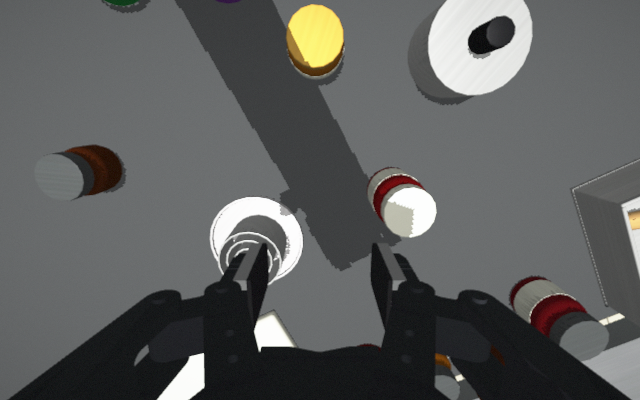

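View pics/s15z.png

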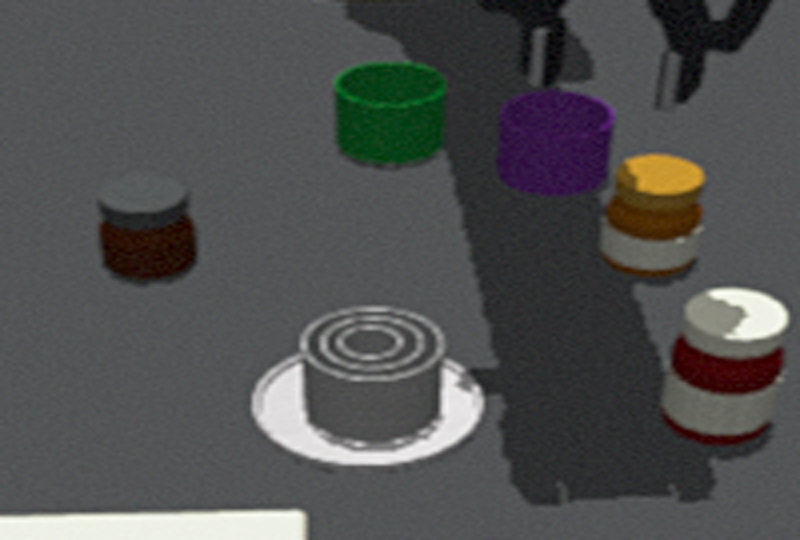

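Call:
carry_out([
  [0.05,-0.013,0.045,0,0,0,0],
  [0.05,-0.013,0.045,0,0,0,0],
  [0.05,-0.013,0.045,0,0,0,0],
  [0.05,-0.01,0.03,0,0,0,0],
  [0.05,-0.003,0.01,-0.02,0,0,0],
])

```text
t: 28.45
ee_pos: [0.5578, 0.2646, 0.1937]
tool_rot: [-0.145, 1.564, 0.963]
force: [-0.3, 0.1, 0.5]
finger_gap: 0.587
```

Call:
carry_out([
  [0.05,0,0,-0.03,0,0,0],
  [0.05,0,0,0,0,0,0],
  [0.05,0,0,0,0,0,0],
  [0.05,0,0,0,0,0,0],
])

```text
t: 28.85
ee_pos: [0.5596, 0.2577, 0.1632]
tool_rot: [-0.652, 1.568, 0.448]
force: [-0.4, 0.1, 1.0]
finger_gap: 0.589
```

```bash
python3 - <<'E'
from h import *
m=look('wrist','w16.png')
o=r.get_obs();print(o['ee_pos'],o['joint_pos'],o['finger_gap'])
print(proj(m,np.array([[.558,.256,.097],[*o['ee_pos'][:2],.097]])))
meas('cover',(.558,.256))
E
```

```text
[0.55965897 0.25774461 0.16328377] [-0.89112035  0.30821123  0.50547754  1.64824289 -0.15717236  1.22278035
  0.74756743] 0.5866841271686619
[[314.52332183 214.75404474]
 [317.83009464 215.68089824]]
cover wrist [0.558  0.2585] [-0.2  0.2 -0.4  0.4]
cover top [0.5586 0.2585] [-0.1  0.1 -0.3  0.3]
cover scene [0.5611 0.2543] [-0.   0.  -0.3  0.2]
cover all [0.5582 0.2582] [-0.3 -0.  -0.   0.8  0.1  0.2 -0.1  0.5  1.5  1.6 -1.2 -0.8]
```

View pics/w16.png

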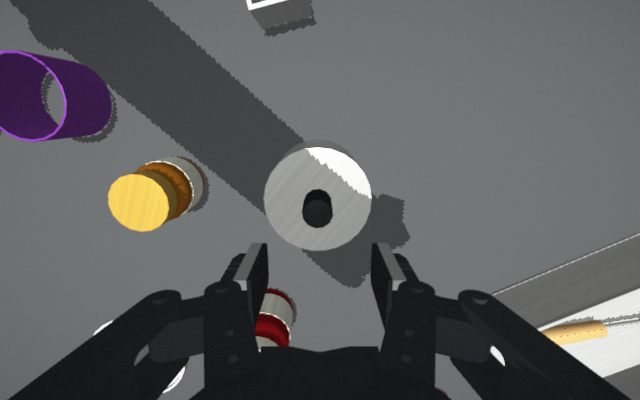

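Call:
carry_out([
  [0.05,-0.001,0.001,-0.03,0,0,0],
  [0.05,0,0,-0.03,0,0,0],
  [0.05,0,0,-0.02,0,0,0],
  [0.05,0,0,-0.01,0,0,0],
  [0.05,0,0,0,0,0,0],
], squeeze=60)

```text
t: 29.7
ee_pos: [0.5565, 0.2586, 0.0701]
tool_rot: [2.629, 1.568, -2.554]
force: [0.3, 0.9, -0.0]
finger_gap: 0.587
```

Call:
carry_out([
  [0.016,0,0,0,0,0,0],
  [0.016,0,0,0,0,0,0],
  [0.016,0,0,0,0,0,0],
  [0.016,0,0,0,0,0,0],
  [0.016,0,0,0,0,0,0],
])

```text
t: 30.2
ee_pos: [0.5583, 0.2592, 0.0727]
tool_rot: [-0.567, 1.569, 0.534]
force: [-0.5, -1.1, 5.3]
finger_gap: 0.238
```

```bash
python3 - <<'E'
from h import *
m=look('wrist','w17.png')
o=r.get_obs();print(o['ee_pos'],o['force'],o['finger_gap'])
E
```

```text
[0.55825538 0.25922549 0.07273886] [-0.39775704 -0.79830325  4.78991944] 0.23777422690958347
```

View pics/w17.png

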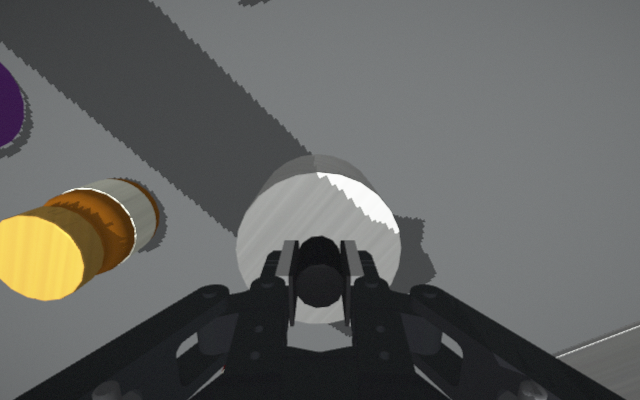

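Call:
carry_out([
  [0.016,0,0,0.015,0,0,0],
  [0.016,0,0,0.03,0,0,0],
  [0.016,0,0,0.035,0,0,0],
  [0.016,0,0,0.035,0,0,0],
  [0.016,0,0,0.02,0,0,0],
])

```text
t: 30.75
ee_pos: [0.5582, 0.2594, 0.2102]
tool_rot: [-0.501, 1.567, 0.6]
force: [0.9, 0.4, -1.2]
finger_gap: 0.236
```

```bash
python3 - <<'E'
from h import *
m=look('wrist','w18.png');look('scene','s18.png')
o=r.get_obs();print(o['ee_pos'],o['force'],o['finger_gap'])
E
```

```text
[0.55913015 0.25985449 0.21047452] [ 0.1825195  -0.12858491 -1.88953977] 0.23609681645383923
```

View pics/s18.png

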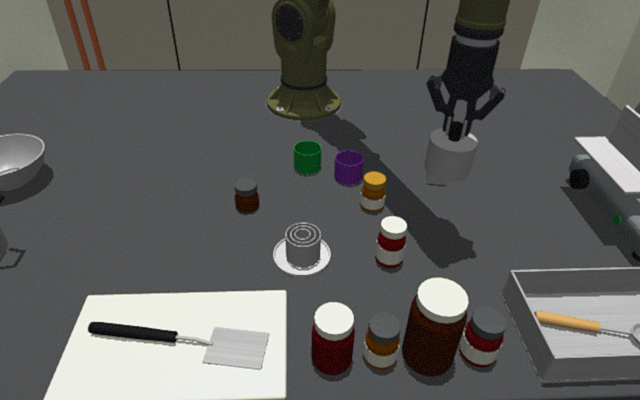

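Call:
carry_out([
  [0.016,0.008,-0.025,0,0,0,0],
  [0.016,0.012,-0.038,0,0,0,0],
  [0.016,0.013,-0.04,0,0,0,0],
  [0.016,0.013,-0.04,0,0,0,0],
  [0.016,0.013,-0.04,0,0,0,0],
])

```text
t: 31.35
ee_pos: [0.6156, 0.0746, 0.2047]
tool_rot: [2.177, 1.568, -3.005]
force: [0.3, -0.5, -1.2]
finger_gap: 0.236
```

Call:
carry_out([
  [0.016,0.012,-0.038,0,0,0,0],
  [0.016,0.01,-0.03,0,0,0,0],
  [0.016,0.006,-0.02,0,0,0,0],
  [0.016,0.002,-0.007,0,0,0,0],
  [0.016,0,0,0,0,0,0],
])

```text
t: 31.85
ee_pos: [0.6457, -0.0199, 0.2051]
tool_rot: [2.203, 1.569, -2.981]
force: [-0.3, 0.1, -1.4]
finger_gap: 0.238
```

Call:
carry_out([
  [0.016,0,0,0,0,0,0],
  [0.016,0,0,0,0,0,0],
])

```text
t: 32.05
ee_pos: [0.6461, -0.0164, 0.206]
tool_rot: [1.007, 1.569, 2.111]
force: [-0.0, -0.9, -1.8]
finger_gap: 0.237
```

```bash
python3 - <<'E'
from h import *
m=look('wrist','w19.png');look('scene','s19.png')
o=r.get_obs();print(o['ee_pos'],o['force'],o['finger_gap'],o['joint_pos'])
z0=o['ee_pos'][2]-.0727
meas('cover',o['ee_pos'][:2],z0=z0,tol=35)
meas('ring_large',(.648,-.018),z0=.004)
print(r.get_obs()['ee_pos'])
i=cv2.imread('pics/s19.png')[120:300,210:410];cv2.imwrite('pics/s19z.png',cv2.resize(i,None,fx=4,fy=3,interpolation=2))
E
```

```text
[ 0.64626427 -0.01706088  0.20634558] [-0.50685786  0.21917272 -1.62312559] 0.23406375433130053 [-0.5113268   0.36890672  0.64258886  1.51633368 -0.22511542  1.33128525
  1.25606992]
cover wrist [ 0.6466 -0.0167] [ 0.3 -0.3 -0.3  0.3]
cover scene [ 0.6481 -0.0206] [ 0.  -0.  -0.3  0.3]
cover all [ 0.6467 -0.0169] [ 0.1 -0.6 -0.   0.5  2.3  2.1 -0.8 -0.3]
ring_large scene [ 0.6503 -0.0202] [-0.5  0.5 -1.   0.7]
[ 0.64636662 -0.01903711  0.20642603]
```

View pics/s19z.png

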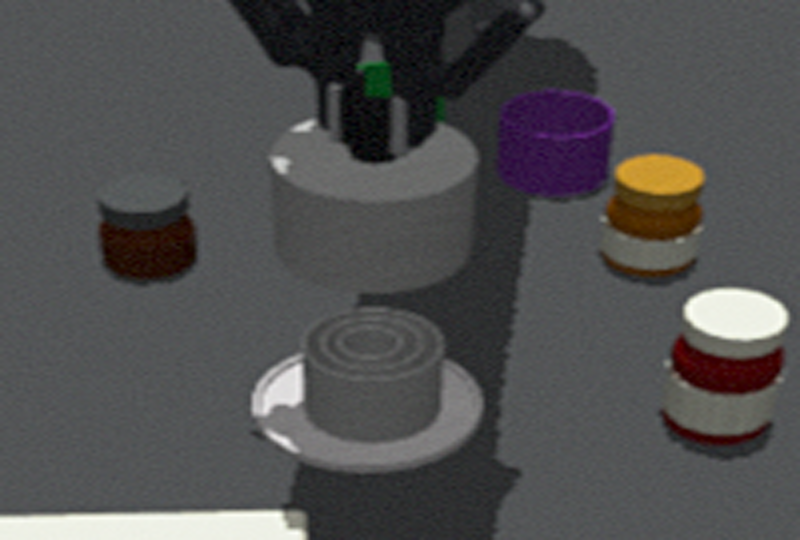

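View pics/w19.png

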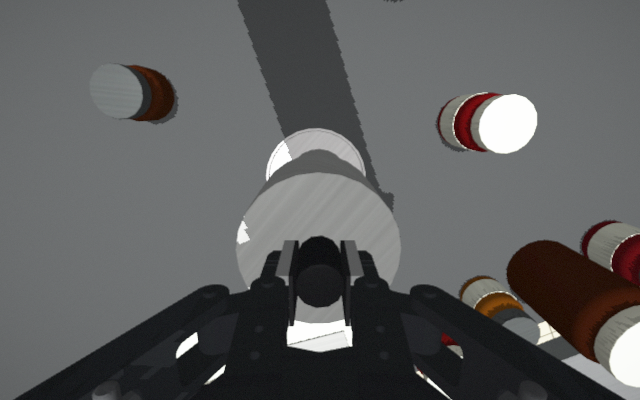

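Call:
carry_out([
  [0.016,0.001,0,-0.02,0,0,0],
  [0.016,0.001,0,-0.025,0,0,0],
  [0.016,0,0,-0.01,0,0,0],
  [0.016,0,0,0,0,0,0],
  [0.016,0,0,0,0,0,0],
])

```text
t: 33.25
ee_pos: [0.6488, -0.0191, 0.1521]
tool_rot: [-1.256, 1.57, -0.155]
force: [1.0, 0.2, -0.5]
finger_gap: 0.237
```

```bash
python3 - <<'E'
from h import *
look('scene','s20.png')
o=r.get_obs();print(o['ee_pos'],o['force'],o['finger_gap'])
z0=o['ee_pos'][2]-.0727
meas('cover',o['ee_pos'][:2],z0=z0,tol=35)
print(r.get_obs()['ee_pos'])
i=cv2.imread('pics/s20.png')[120:300,210:410];cv2.imwrite('pics/s20z.png',cv2.resize(i,None,fx=4,fy=3,interpolation=2))
E
```

```text
[ 0.64915546 -0.01919486  0.15271115] [ 0.69993958 -0.1195491  -1.66657238] 0.23466355430495722
cover wrist [ 0.6496 -0.0191] [-0.2  0.2 -0.3  0.3]
cover scene [ 0.652  -0.0208] [ 0.  -0.  -0.3  0.2]
cover all [ 0.6497 -0.0193] [-0.3 -0.  -0.   0.6  1.   0.8 -1.1 -0.7]
[ 0.64867053 -0.0189773   0.15206474]
```

View pics/s20z.png

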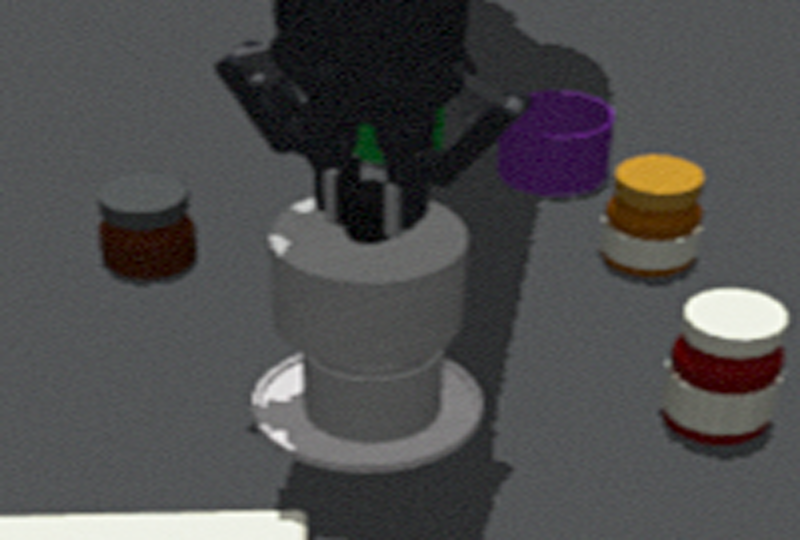

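Call:
carry_out([
  [0.016,-0.001,0.001,-0.012,0,0,0],
  [0.016,0,0,-0.012,0,0,0],
  [0.016,0,0,-0.01,0,0,0],
  [0.016,0,0,0,0,0,0],
])

```text
t: 34.0
ee_pos: [0.6456, -0.0177, 0.1146]
tool_rot: [2.113, 1.566, -3.069]
force: [0.2, -0.7, -1.1]
finger_gap: 0.236
```

Call:
carry_out([
  [0.016,0,0,-0.015,0,0,0],
  [0.016,0,0,-0.012,0,0,0],
  [0.016,0,0,-0.007,0,0,0],
  [0.016,0,0,0,0,0,0],
])

```text
t: 34.4
ee_pos: [0.6463, -0.0179, 0.0816]
tool_rot: [2.133, 1.568, -3.05]
force: [-0.6, -0.6, -0.1]
finger_gap: 0.238
```

Call:
carry_out([
  [0.016,0,0,-0.003,0,0,0],
  [0.016,0,0,0,0,0,0],
])

```text
t: 34.6
ee_pos: [0.6475, -0.018, 0.0805]
tool_rot: [-1.123, 1.57, -0.022]
force: [0.1, 0.9, -0.9]
finger_gap: 0.234
```

Call:
carry_out([
  [0.016,0,0,-0.003,0,0,0],
  [0.016,0,0,0,0,0,0],
])

```text
t: 34.8
ee_pos: [0.6473, -0.018, 0.0774]
tool_rot: [-0.178, 1.571, 0.923]
force: [-0.8, 0.5, -1.2]
finger_gap: 0.236
```

Call:
carry_out([
  [0.016,0,0,-0.002,0,0,0],
  [0.016,0,0,0,0,0,0],
])

```text
t: 35.0
ee_pos: [0.6478, -0.0183, 0.0768]
tool_rot: [-0.801, 1.57, 0.299]
force: [-2.1, -0.4, 4.2]
finger_gap: 0.236
```

Contact at the expected height. Release.

Call:
carry_out([
  [0.03,0,0,0.001,0,0,0],
  [0.045,0,0,0,0,0,0],
  [0.055,0,0,0,0,0,0],
  [0.055,0,0,0,0,0,0],
])

```text
t: 35.4
ee_pos: [0.6474, -0.0179, 0.0763]
tool_rot: [-0.598, 1.571, 0.503]
force: [0.2, -0.4, -0.7]
finger_gap: 0.645
```

Call:
carry_out([
  [0.055,0,0,0.03,0,0,0],
  [0.055,0,0,0.04,0,0,0],
  [0.055,0,0,0.045,0,0,0],
  [0.055,-0.03,0,0.03,0,0,0],
  [0.055,-0.045,0,0,0,0,0],
])

```text
t: 35.9
ee_pos: [0.5758, -0.0187, 0.2261]
tool_rot: [-1.205, 1.561, -0.105]
force: [0.0, 0.3, 1.1]
finger_gap: 0.647
```

Call:
carry_out([
  [0.055,-0.03,0,0,0,0,0],
  [0.055,0,0,0,0,0,0],
  [0.055,0,0,0,0,0,0],
])

```text
t: 36.2
ee_pos: [0.5425, -0.0176, 0.2219]
tool_rot: [-0.333, 1.569, 0.768]
force: [-0.1, -1.3, 0.1]
finger_gap: 0.644
```

```bash
python3 - <<'E'
from h import *
look('scene','s21.png');look('wrist','w21.png')
o=r.get_obs();print(o['t'],o['ee_pos'],o['force'],o['finger_gap'])
meas('cover',(.648,-.0185),z0=.004,tol=35)
meas('tray',(.647,-.0195))
for n,x in dict(square_cutter=(.3968,.302),jar_tall=(.66,.143),jar_mid=(.496,.133),jar_low=(.4896,-.1336)).items(): meas(n,x,cams=('scene',))
i=cv2.imread('pics/s21.png')[120:300,210:410];cv2.imwrite('pics/s21z.png',cv2.resize(i,None,fx=4,fy=3,interpolation=2))
E
```

```text
36.3 [ 0.54326867 -0.01779654  0.22159759] [ 0.83085407  0.08840077 -0.08947096] 0.6442015452484149
cover wrist [ 0.6451 -0.0254] [-5.8  5.5 -0.3  0.3]
cover scene [ 0.6501 -0.021 ] [ 0.4 -0.4 -0.7  0.6]
cover all [ 0.6476 -0.0213] [-1.3 10.1  0.   0.6  0.3 -0.6 -1.5 -0.4]
tray wrist [ 0.6446 -0.0191] [ 0.1 -0.1 -1.8 14.7]
tray scene [ 0.6506 -0.0221] [ -0.4   0.4 -10.8   1.2]
tray all [ 0.6466 -0.0203] [ -0.1  -0.4   0.   16.3   0.6   1.2 -12.2  -0.4]
square_cutter scene [0.398  0.2984] [-5.2  3.  -2.   1. ]
jar_tall scene [0.662  0.1406] [-0.9  0.8 -1.7  1. ]
jar_mid scene [0.4994 0.1308] [-0.8  0.7 -0.4  0.3]
jar_low scene [ 0.4929 -0.1349] [-0.9  0.9 -0.7  0.6]
```

View pics/s21z.png

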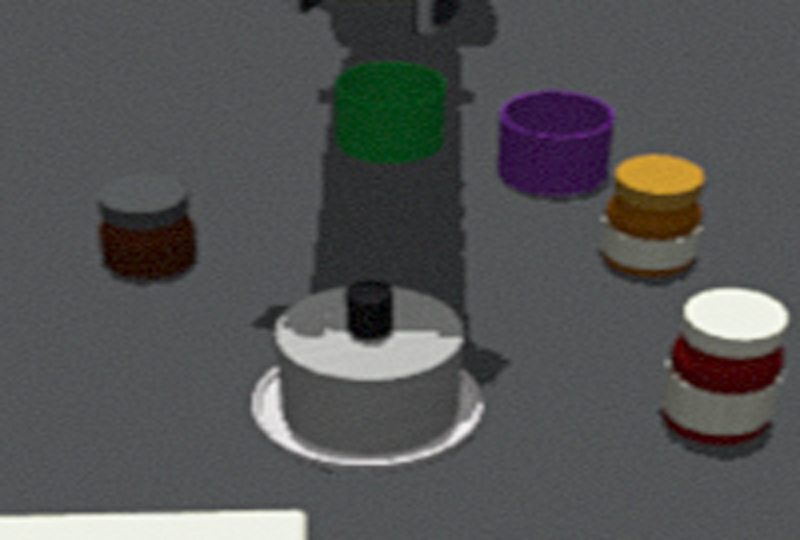

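View pics/w21.png

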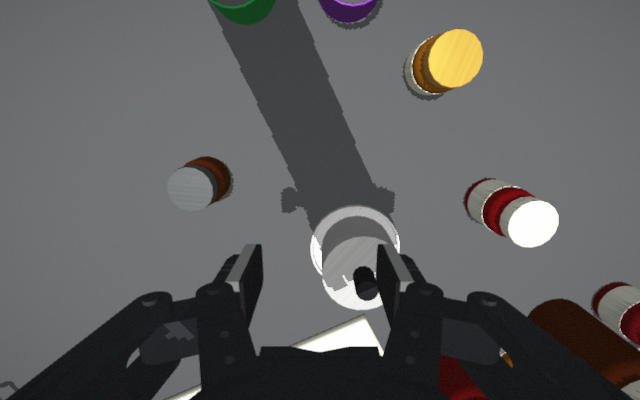

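The scene view shows the cover sitting flat and centred on the tray at about (370, 370) in the zoomed picture. The jars and the look-alikes are where they were, and the gripper is well clear. I'm handing the job in.

```bash
python3 -c "
from bench import r
print(r.finish_job())"
```

```text
the job is handed in; nothing more can be done
None
```

I put the small, middle and large rings on the tray one inside the other, set the cover over them, and handed the job in at about 36 s. The simulator gave no verdict.

**Rings:** Before the cover went on, the pictures showed all three rings concentric, with the middle and large rings about 1 mm apart. The small ring was within about 2 mm of the tray's centre.

**Cover:** It touched down at the height expected for the tray floor. From the scene camera it stands about 2 mm from the tray's centre.

**Bystanders:** The three jars and the square cutter measured within about 3 mm of where they started, which is the accuracy of the measurement. I did not touch the green and purple look-alikes.

**At hand-in:** The gripper was open, empty and clear of everything.

**Checks that disagreed:**
- The last wrist-camera fit of the cover was off by about 5 mm because a finger partly hid it, so I relied on the scene camera there.
- The last tray fits were poor because the cover hides part of the tray, so I used the tray position from earlier.
- The wrist and scene cameras differed by 2 to 4 mm throughout.

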